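# Clamp a pasta jar in the one-handed holding board

## Task

Hold this pasta jar in the clamp board for me so that I can twist its lid off with my one good hand: draw the red-knobbed locking pin out of its hole and park it in the notch beside the hole, then pump the trigger with full squeezes until the sprung pad has pushed the jar against the V-shaped stop and is itself about half pressed in - firm, but never hard, it is glass. Finish while still holding the trigger squeezed like that (the pressure goes when you let go), with the jar upright and the other things on the worktop left where they are.

Things in the scene. Friction and masses are not known exactly. Their poses are not given: they have to be found in the camera images.
- clamp: One-handed kitchen holding board: plywood 150 (x) by 382 (y) mm, stuck to the worktop, top 20 mm up, with a ratchet clamp along its own y. Origin on the worktop under the clamp's centre line, z up; board from y -180 to +202 mm. In y order: white clamp body -160 to -59 (41 mm wide, 106 high) with handle and trigger, guide block -20 to +10, jaw with pad, jar, V stop. Steel push bar along y, 48 mm up.
- handle_grip (a point): Point inside the fixed grey upright handle, 150 mm above the worktop, at clamp y -124 mm. Handle 26 mm wide (x), 14 mm thick (y: faces at -117 and -131 mm), top at 167 mm. Free air behind it (-y). Rear of handle to front of trigger: 54 mm at rest, 27 mm fully squeezed.
- trigger_front (a point): Middle of the blue trigger's front (+y) face, 148 mm above the worktop. Lever 24 mm wide (x), 12 mm thick, top at 165 mm, pivot 58 mm below this point (clamp y -97, height 93 mm). This point moves 27 mm toward the handle, from clamp y -77 (rest) to -104 mm. Squeeze it together with the handle, or push it from in front, where 60 mm of air are free.
- trigger (a joint): Trigger angle, rad: 0 at rest, 0.48 fully squeezed toward the handle (stop). A spring returns it (2 to 3 N at trigger_front). Its ratchet pawl pushes the bar 24 mm per rad with 2.4 times the force at trigger_front; up to 5 mm (one tooth) of each 11 mm stroke may be idle. Let it out fully (below 0.02) between strokes. With the locking pin in, it is blocked after a few mm.
- bar (a joint): Travel of push bar and jaw, m: 0 as found (open), grows toward the stop, 0.05 is its end. A spring brake (8 N) keeps the bar where it is while the trigger is let out, but holds no more pressure than that.
- pad (a joint): How far the sprung pad on the jaw is pressed in, m: 0 free, 0.010 bottomed; 3 N per mm, so half in (0.005) is 15 N on the jar and takes about 12 N at trigger_front (6 N just moves the free bar). Sliding the jar along presses it in 1 to 2 mm; with the jar on the stop it grows with the bar. Two red-headed guide pins come out of the jaw's back as it goes in.
- pad_face (a point): Centre of the pad's black rubber face (54 mm wide, 42 mm high), looking to clamp +y, 50 mm above the worktop; at clamp y +45 mm as found.
- pin_knob (a point): Centre of the locking pin's red knob (20 mm across, 28 mm high), to be grasped here; z up the pin. Flange 22 mm across, underside 24 mm below this point; shank 8 mm across, ends 58 mm below it. Found in the bore, flange on the guide block, this point 98 mm above the worktop. 50 g. Trigger and jar are taller and 60 to 70 mm away along y: close the fingers along clamp x.
- bore (a point): Centre of the mouth of the pin's bore (9.7 mm across) in the guide block's top, 74 mm above the worktop; z up.
- notch (a point): Place of the parked pin's axis in the side notch, a slot 10 mm wide (y) in the same top face (74 mm above the worktop), 46 mm to clamp -x of the bore: closed 5 mm to +x, open to -x from 17 mm on. Plate 10 mm thick, 44 mm of air below. Lower the pin in or slide it in from the open side; the flange rests on the plate, the knob's centre then 24 mm above this point.
- jar_mid (a point): Centre, half-way up, of the glass pasta jar with metal lid: 80 mm across, 163 mm high, about 0.8 kg; z along its axis. It stands loose on the board between pad and stop.
- stop: White V-shaped stop with black rubber faces, 78 mm high, fixed on the board, at another place along it each time. Origin on the board's top at the root of the V, which opens to clamp -y, faces 30 deg off square. The seated jar's axis lies 45 mm to -y of this origin.
- garlic: Bystander, leave alone: garlic bulb, 60 mm. Origin under its middle.
- lemon: Bystander, leave alone: yellow lemon, 78 mm long. Origin under its middle.
There are look-alikes about, which are no part of the job. Of the things shaped like the part that bears pin_knob, the red one is meant.

How it is judged:
By the outcome, as a careful person would: the job done as asked, in the order asked, and still so for the second after the job is handed in, while the arm keeps its last pose, push and grip.
It also fails if it takes over 72 s, if anything falls off the work surface, if the arm or the gripper's body presses on something with over 40 N, if the wrist force passes 120 N, or if a joint passes its speed limit or range.

## Robot

A 6-joint arm with a two-finger parallel gripper is mounted at the origin on a cart in front of the work surface, level with it; the furniture and walls round the work are solid. World frame = base frame: x ahead of the robot, y to its left, z up, the work surface at z = 0. Lengths are in m, angles in rad, forces in N, time in s.
With the tool pointing down it reaches from about 0.3 to 0.85 m from the base axis. Payload 5.4 kg.
Tool frame: the origin (TCP) lies midway between the tips of the shut fingers; the grasp point (between the pads) lies 19 mm behind it; z points along the fingers, x is the direction in which the jaws open and shut, and the axes are right-handed (so a half turn about z gives the same grasp; the last joint's range is limited). The gripper opens to 85 mm and grips with 20 to 120 N. Pads are 22 mm wide; open, the fingers measure 114 mm over their backs; the gripper's body (76 mm by 85 mm) begins 54 mm behind the grasp point. The pads swing forward as they close: fully open they stand 13 mm farther back than shut.
Start: joints at [-1.514, 0.158, 1.597, -0, 1.386, -0.21], TCP at [0.152, -0.555, 0.231] pointing down, gripper open.
Joint ranges: [-2.91, 2.91], [-0.94, 2.29], [0.18, 2.7], [-1.29, 4.43], [0.17, 2.64], [-3, 3]. Speed limits (rad/s): [2.57, 2.57, 3.14, 3.14, 3.14, 3.14].

## Interface

Orientations are given as a unit quaternion [x, y, z, w].
In Python, from station import monitor, imaging, ticket, nets gives the robot as it stands.
- The arm moves only by the tool step_arm, never from a script. Its argument "motion" is a list of rows, each an object of numbers: "tx", "ty", "tz": the shift along the world's x, y, z in m; "yaw": the turn about the world's z in degrees; "fingers": the finger opening in m, from 0 to 0.0854. In form: [{"tx": .., "ty": .., "tz": .., "yaw": .., "fingers": ..}, ...]. A call has exactly 5 rows; each row shifts and turns the pose as measured when the row begins; what a row does not reach is not made up. A row lasts 1/10 s, in which the tool goes at most 50 mm and 8.59 degrees, less where a joint would pass 70% of its speed; a pose out of reach is approached as far as the arm can. A call with a gripper value outside its range is refused whole. The fingers move at their own pace and stop on an object; "force" is the grip in N (left out, the last holds). Time passes only in rows, so rows that do not move let the fingers close, or fill a call up. It gives the time, the measured TCP pose, the force and the opening at its end, in the units of the state.
- monitor.read_state(): the state, without advancing time (a new reading comes with each control period).
- imaging.grab_frame(name): name is "scene" or "top" or "wrist"; returns (picture, depth): 420x560x3 uint8, red, green, blue; 420x560 float32, m along the optical axis (not along the pixel's ray), 0 where there is no reading.
- imaging.calibration(name): a dict with "fx", "fy", "cx", "cy" (pixels), "cam_to_world" (4x4, takes a point from camera to world coordinates); the wrist camera has in their place "T_tool_cam" (4x4, takes a point from camera to tool coordinates, whose origin is the TCP and whose axes are the tool frame's). Camera axes: x right, y down, z forward; pixel columns grow to the right and rows downward; lengths in m; the calibration is good to about 2 mm. The wrist camera is an equidistant fisheye: a pixel r from the principal point sees the ray r / f radians off the axis. A picture is of the moment at which its call begins: read the wrist's pose just before it. calibration takes no time and is no camera call.
- ticket.sign_off(): hands the job in, once; it reports no verdict.
Trained networks look in the newest picture that a camera, given by its name, has taken for a name from the list of things; names that differ only in an ending like _2 or _b are one class to them, and where a whole thing is asked for, a point or a joint stands for the part that bears it (a point fixed in the world has none). Each returns a list of dicts, best first, with "confidence" (0 to 1); they miss things now and then, are a little off and sometimes report something else, mostly with a low value. They report only what shows in the picture. A call takes as long as a camera call. They do not tell look-alikes from the thing itself.
- nets.spot_in(camera, target): "point" ([x, y, z] in m, in world coordinates, good to about 4 mm: the middle of the surface that is visible of it).
The state is a dict: "t": time; "joint_pos": joint angles; "qvel": joint speeds; "joint_torque": joint torques, N m; "eef_pos": TCP position; "orientation": TCP orientation; "force": force on the tool from outside, world axes, zero at the start; "moment": the same for the moment, N m; "opening": finger opening in m.
Only numpy, scipy, OpenCV 4.12 (cv2) and the standard library are available. Lean on these libraries where they do the work, as an engineer would, in place of code of your own. Each camera call takes 0.05 s, during which the arm holds its last target.

## Working session

There is one attempt and no reset: what is moved stays moved. The work goes in short steps, Python scripts to look and compute and a tool call to move; the robot and the scene stay as the last step left them, time stands still between calls to the robot, and variables do not carry over. Pictures are saved under pics/ and viewed, and the job is handed in when it is done.

Besides the shell and the picture viewer there is one more tool, called after "Call:" as name([rows], argument=value, ...), one row to a line, values as JSON. step_arm: Moves the arm, as the interface text tells. Its arguments: {"type":"object","properties":{"motion":{"type":"array"},"force":{"type":"number"}},"required":["motion"]}

```bash
ls; mkdir -p pics; python3 - <<'E'
from station import monitor, imaging, ticket, nets
import cv2
print(monitor.read_state())
for n in ["scene","top","wrist"]:
    p,d=imaging.grab_frame(n); cv2.imwrite(f"pics/{n}0.png",p[:,:,::-1])
    c=imaging.calibration(n); print(n,c)
for n in ["scene","top"]:
    for t in ["clamp","handle_grip","trigger_front","pin_knob","pad_face","jar_mid","stop","garlic","lemon"]:
        try: print(n,t,[(([round(float(v),3) for v in r["point"]]),round(r["confidence"],2)) for r in nets.spot_in(n,t)][:3])
        except Exception as e: print(t,e)
print(monitor.read_state()["t"])
E
```

```text
pics
{'t': 0.0, 'joint_pos': array([-1.51411060e+00,  1.59041478e-01,  1.59826206e+00, -4.30480884e-06,
        1.38619130e+00, -2.10083149e-01]), 'qvel': array([-4.35264451e-05, -6.64231794e-04, -4.89049990e-04,  4.19469852e-04,
       -1.61617763e-03, -1.38448008e-04]), 'joint_torque': array([ 5.04038162e-04, -3.95989037e+01, -3.31433022e+01, -1.04083824e-04,
        8.24971095e-03, -1.82700472e-05]), 'eef_pos': array([ 0.15153156, -0.55404218,  0.23030621]), 'orientation': array([ 7.94863386e-01, -6.06787683e-01, -6.20623760e-04, -7.20703518e-04]), 'force': array([-0.36676992,  0.09323088, -1.28261587]), 'moment': array([-0.02587645, -0.02079987,  0.01980329]), 'opening': 0.08524847150072931}
scene {'fx': 546.3909977192985, 'fy': 546.3909977192985, 'cx': 278.2650275687701, 'cy': 211.80136100542407, 'cam_to_world': array([[-0.84568182, -0.26834082,  0.46131926, -0.00353234],
       [-0.53320819,  0.38820835, -0.75165371,  0.96737887],
       [ 0.02261139, -0.88163909, -0.47138227,  0.71432434],
       [ 0.        ,  0.        ,  0.        ,  1.        ]])}
top {'fx': 403.4230731257
[... 1090 characters left out ...]
0.042, 0.053], 0.59)]
scene jar_mid [([0.542, 0.11, 0.133], 0.87)]
scene stop [([0.558, 0.157, 0.061], 0.95)]
scene garlic [([0.544, -0.087, 0.121], 0.39)]
scene lemon [([0.697, 0.265, 0.036], 0.58)]
top clamp [([0.538, -0.036, 0.02], 0.72)]
top handle_grip [([0.535, -0.032, 0.024], 0.98)]
top trigger_front []
top pin_knob [([0.413, 0.103, 0.069], 0.43), ([0.534, -0.038, 0.022], 0.19)]
top pad_face [([0.558, 0.032, 0.068], 0.57), ([0.534, -0.036, 0.018], 0.31)]
top jar_mid [([0.55, 0.082, 0.18], 0.63)]
top stop [([0.57, 0.155, 0.082], 0.57)]
top garlic [([0.733, -0.219, 0.033], 0.85), ([0.535, -0.036, 0.022], 0.59), ([0.555, 0.032, 0.069], 0.19)]
top lemon [([0.705, 0.25, 0.045], 0.86)]
1.05
```

View pics/scene0.png

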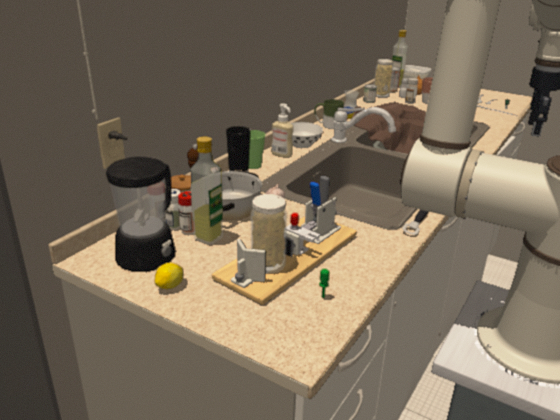

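View pics/top0.png

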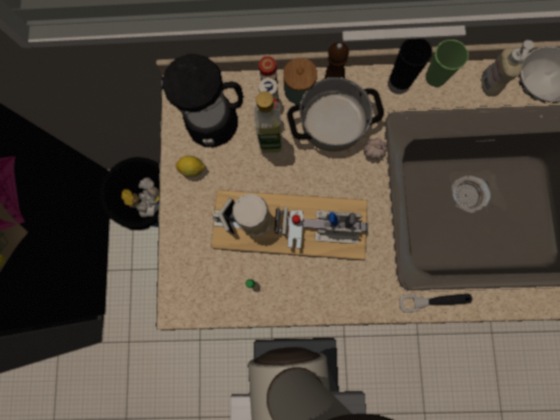

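View pics/wrist0.png

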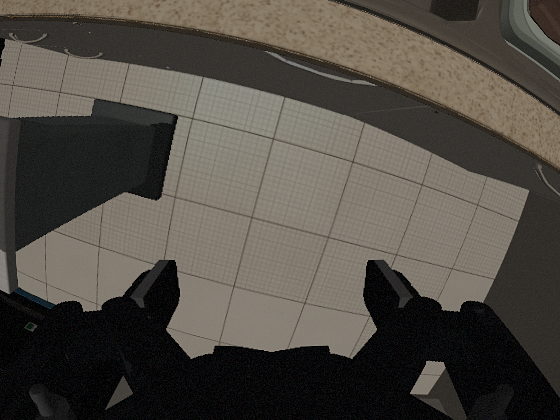

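Scene: pin (red knob) at about (296,219) in the top view, blue trigger (332,218), handle (351,220), jar (250,212), stop (227,217). The green look-alike is at (250,283), the lemon at (190,166) and the garlic at (375,150). The clamp's +y runs left in the image (world +y). Next I work out the exact poses.

```bash
cat > h.py <<'E'
import numpy as np, cv2
from station import monitor, imaging, ticket, nets
def cloud(n):
    p,d=imaging.grab_frame(n); c=imaging.calibration(n)
    v,u=np.mgrid[0:420,0:560]
    X=np.stack([(u-c["cx"])/c["fx"]*d,(v-c["cy"])/c["fy"]*d,d,np.ones_like(d)],-1)
    W=(X@c["cam_to_world"].T)[...,:3]
    W[d==0]=np.nan
    return p,d,W
def st():
    s=monitor.read_state(); print("t",round(s["t"],2),"p",np.round(s["eef_pos"],4),"q",np.round(s["orientation"],3),"f",np.round(s["force"],1),"op",round(s["opening"],4)); return s
E
python3 - <<'E'
from h import *
for n in ["top","scene"]:
    p,d,W=cloud(n); np.savez(f"{n}.npz",p=p,W=W)
    hsv=cv2.cvtColor(p,cv2.COLOR_RGB2HSV); H,S,V=[hsv[...,i].astype(int) for i in range(3)]
    x,y,z=W[...,0],W[...,1],W[...,2]
    roi=(x>0.4)&(x<0.68)&(y>-0.3)&(y<0.3)
    def rep(nm,m):
        if m.sum(): 
            q=W[m]; print(n,nm,m.sum(),"med",np.round(np.median(q,0),4),"min",np.round(q.min(0),3),"max",np.round(q.max(0),3))
    rep("red",roi&((H<8)|(H>172))&(S>150)&(V>60)&(z>0.05))
    rep("blue",roi&(H>100)&(H<125)&(S>120)&(z>0.03))
    rep("jar top",roi&(z>0.17)&(y>0.03))
    rep("tall",roi&(z>0.14)&(y<0))
    m=roi&(S>110)&(H>8)&(H<25)&(z>0.012)&(z<0.027)
    m=cv2.morphologyEx(m.astype(np.uint8),cv2.MORPH_OPEN,np.ones((3,3)))>0
    rep("board",m)
    r=cv2.minAreaRect(W[m][:,:2].astype(np.float32)); print(r); print(cv2.boxPoints(r))
    ys,xs=np.where(roi&(z>0.02)); 
    big=cv2.resize(p[ys.min()-10:ys.max()+10,xs.min()-10:xs.max()+10],None,fx=4,fy=4,interpolation=cv2.INTER_CUBIC)[:600,:800]
    print(xs.min()-10,ys.min()-10)
    cv2.imwrite(f"pics/{n}1.png",cv2.convertScaleAbs(big[:,:,::-1],alpha=1.5))
E
```

```text
top red 45 med [ 0.5502 -0.0122  0.113 ] min [ 0.543 -0.019  0.1  ] max [ 0.559 -0.005  0.117]
top blue 80 med [ 0.5412 -0.09    0.1633] min [ 0.531 -0.105  0.109] max [ 0.552 -0.082  0.17 ]
top jar top 11631 med [0.653  0.1442 0.6776] min [0.526 0.03  0.171] max [0.656 0.268 0.717]
top tall 9293 med [ 0.654  -0.1154  0.6625] min [ 0.527 -0.267  0.14 ] max [ 0.657 -0.     0.698]
top board 4325 med [ 0.5244 -0.0157  0.0214] min [ 0.463 -0.19   0.015] max [0.644 0.197 0.027]
((0.5538939237594604, 0.0035935044288635254), (0.3789192736148834, 0.1486862450838089), 83.83446502685547)
[[ 0.4596326  -0.1767857 ]
 [ 0.60745883 -0.19275479]
 [ 0.6481552   0.1839727 ]
 [ 0.500329    0.1999418 ]]Traceback (most recent call last):
  File "<stdin>", line 19, in <module>
cv2.error: OpenCV(4.12.0) /io/opencv/modules/imgproc/src/resize.cpp:4208: error: (-215:Assertion failed) !ssize.empty() in function 'resize'
```

```bash
python3 - <<'E'
from h import *
n="scene"
p,d,W=cloud(n); np.savez(f"{n}.npz",p=p,W=W)
for n in ["top","scene"]:
    q=np.load(n+".npz"); p,W=q["p"],q["W"]
    hsv=cv2.cvtColor(p,cv2.COLOR_RGB2HSV); H,S,V=[hsv[...,i].astype(int) for i in range(3)]
    x,y,z=W[...,0],W[...,1],W[...,2]
    roi=(x>0.45)&(x<0.66)&(y>-0.22)&(y<0.25)&(z<0.23)
    th=np.deg2rad(-6.17); ex=np.array([np.cos(th),np.sin(th)]); ey=np.array([-np.sin(th),np.cos(th)]); O=np.array([.5527,-.0073])
    D=W[...,:2]-O; C=np.stack([D@ex,D@ey,z],-1)
    def rep(nm,m):
        if m.sum(): 
            q=C[m]; print(n,nm,m.sum(),"med",np.round(np.median(q,0),4),"p5",np.round(np.percentile(q,4,axis=0),3),"p95",np.round(np.percentile(q,96,axis=0),3))
    rep("red",roi&((H<8)|(H>172))&(S>150)&(V>50)&(z>0.08)&(z<.13))
    rep("blue",roi&(H>100)&(H<125)&(S>120)&(z>0.10))
    rep("jar lid",roi&(z>0.175)&(y>0.03))
    rep("handle",roi&(z>0.14)&(C[...,1]<-.11))
    rep("body",roi&(z>0.10)&(z<.112)&(C[...,1]<-.05))
    rep("block",roi&(z>0.07)&(z<.078)&(abs(C[...,1])<.03)&(C[...,0]<-.01))
    m=roi&(S>110)&(H>8)&(H<25)&(z>0.012)&(z<0.027)
    m=cv2.morphologyEx(m.astype(np.uint8),cv2.MORPH_OPEN,np.ones((3,3)))>0
    rep("board",m)
    r=cv2.minAreaRect(W[m][:,:2].astype(np.float32)); print(r); print(cv2.boxPoints(r))
    ys,xs=np.where(roi&(z>0.02)); 
    s=4 if n=="top" else 3.5
    big=cv2.resize(p[max(0,ys.min()-10):ys.max()+10,xs.min()-10:xs.max()+10],None,fx=s,fy=s,interpolation=cv2.INTER_CUBIC)[:600,:800]
    print(xs.min()-10,ys.min()-10)
    cv2.imwrite(f"pics/{n}1.png",cv2.convertScaleAbs(big[:,:,::-1],alpha=1.5))
E
```

```text
top red 46 med [-0.002  -0.005   0.1129] p5 [-0.009 -0.012  0.109] p95 [0.006 0.002 0.116]
top blue 80 med [-0.0026 -0.0834  0.1633] p5 [-0.011 -0.094  0.123] p95 [ 0.008 -0.075  0.169]
top jar lid 914 med [-0.0026  0.094   0.1845] p5 [-0.033  0.064  0.18 ] p95 [0.028 0.124 0.187]
top handle 92 med [-0.0017 -0.1209  0.1661] p5 [-0.012 -0.128  0.145] p95 [ 0.01  -0.116  0.17 ]
top body 190 med [-0.0153 -0.1109  0.1062] p5 [-0.02  -0.15   0.101] p95 [ 0.019 -0.077  0.11 ]
top block 272 med [-0.0312 -0.0011  0.0753] p5 [-0.06  -0.017  0.073] p95 [-0.012  0.023  0.077]
top board 4325 med [-0.035  -0.0073  0.0214] p5 [-0.071 -0.169  0.018] p95 [0.07  0.189 0.025]
((0.5538939237594604, 0.0035935044288635254), (0.3789192736148834, 0.1486862450838089), 83.83446502685547)
[[ 0.4596326  -0.1767857 ]
 [ 0.60745883 -0.19275479]
 [ 0.6481552   0.1839727 ]
 [ 0.500329    0.1999418 ]]
201 180
scene red 81 med [-0.0039  0.003   0.1008] p5 [-0.01  -0.005  0.087] p95 [0.004 0.008 0.111]
scene blue 187 med [-0.0034 -0.0801  0.136 ] p5 [-0.012 -0.088  0.105] p95 [ 0.008 -0.073  0.163]
scene jar lid 482 med [-0.006   0.1007  0.1817] p5 [-0.035  0.067  0.176] p95 [0.026 0.129 0.184]
scene handle 106 med [-0.0036 -0.1178  0.1547] p5 [-0.013 -0.125  0.141] p95 [ 0.008 -0.113  0.166]
scene body 132 med [-0.0112 -0.0993  0.1039] p5 [-0.022 -0.143  0.1  ] p95 [ 0.016 -0.076  0.111]
scene block 179 med [-0.0315  0.0015  0.0727] p5 [-0.062 -0.017  0.07 ] p95 [-0.013  0.026  0.075]
scene board 2402 med [-0.0498  0.0841  0.0183] p5 [-0.075 -0.145  0.014] p95 [0.062 0.202 0.021]
((0.5510398745536804, 0.008340999484062195), (0.380940318107605, 0.15101292729377747), 83.96224975585938)
[[ 0.45591792 -0.17313054]
 [ 0.6060931  -0.18901464]
 [ 0.6461618   0.18981254]
 [ 0.49598664  0.20569664]]
204 165
```

View pics/top1.png

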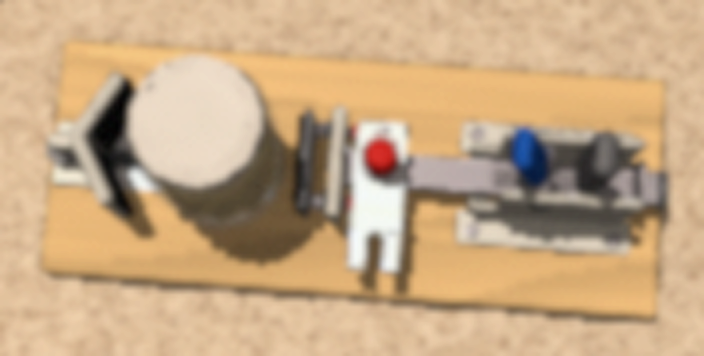

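View pics/scene1.png

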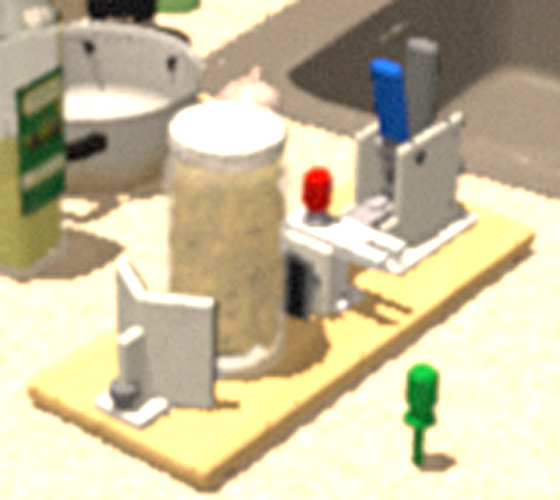

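Call:
step_arm([
  {"tx": 0.02,"ty": 0.02,"tz": 0.03,"yaw": 6,"fingers": 0.085},
  {"tx": 0.03,"ty": 0.035,"tz": 0.02,"yaw": 7,"fingers": 0.085},
  {"tx": 0.03,"ty": 0.038,"tz": 0.01,"yaw": 7,"fingers": 0.085},
  {"tx": 0.03,"ty": 0.038,"tz": 0.01,"yaw": 7,"fingers": 0.085},
  {"tx": 0.03,"ty": 0.038,"tz": 0.0,"yaw": 7,"fingers": 0.085},
])

```text
t: 1.65
eef_pos: [0.2914, -0.3834, 0.3026]
orientation: [0.94, -0.342, -0.0, 0.001]
force: [2.1, -0.2, 0.0]
opening: 0.0851
```

Call:
step_arm([
  {"tx": 0.03,"ty": 0.038,"tz": 0.0,"yaw": 7,"fingers": 0.085},
  {"tx": 0.03,"ty": 0.038,"tz": 0.0,"yaw": 7,"fingers": 0.085},
  {"tx": 0.03,"ty": 0.038,"tz": 0.0,"yaw": 7,"fingers": 0.085},
  {"tx": 0.03,"ty": 0.038,"tz": 0.0,"yaw": 7,"fingers": 0.085},
  {"tx": 0.03,"ty": 0.038,"tz": 0.0,"yaw": 7,"fingers": 0.085},
])

```text
t: 2.15
eef_pos: [0.4455, -0.186, 0.3049]
orientation: [0.999, -0.032, 0.003, 0.002]
force: [0.1, -0.6, 0.1]
opening: 0.085
```

Call:
step_arm([
  {"tx": 0.028,"ty": 0.04,"tz": 0.0,"yaw": -1.5,"fingers": 0.085},
  {"tx": 0.028,"ty": 0.04,"tz": 0.0,"yaw": -1,"fingers": 0.085},
  {"tx": 0.025,"ty": 0.04,"tz": 0.0,"yaw": 0,"fingers": 0.085},
  {"tx": 0.02,"ty": 0.035,"tz": 0.0,"yaw": 0,"fingers": 0.085},
  {"tx": 0.005,"ty": 0.01,"tz": 0.0,"yaw": 0,"fingers": 0.085},
])

```text
t: 2.65
eef_pos: [0.5555, -0.0109, 0.3056]
orientation: [0.999, -0.05, 0.004, 0.003]
force: [-0.2, 0.3, 0.2]
opening: 0.0854
```

```bash
cat >> h.py <<'E'
from scipy.spatial.transform import Rotation as Ro
def wcloud():
    s=monitor.read_state(); p,d=imaging.grab_frame("wrist"); c=imaging.calibration("wrist")
    v,u=np.mgrid[0:420,0:560]; a=(u-c["cx"])/c["fx"]; b=(v-c["cy"])/c["fy"]; r=np.hypot(a,b)+1e-9
    k=np.tan(r)/r
    X=np.stack([a*k*d,b*k*d,d,np.ones_like(d)],-1)@c["T_tool_cam"].T
    W=X[...,:3]@Ro.from_quat(s["orientation"]).as_matrix().T+s["eef_pos"]
    W[d==0]=np.nan
    return p,d,W
TH=np.deg2rad(-6.17); EX=np.array([np.cos(TH),np.sin(TH)]); EY=np.array([-np.sin(TH),np.cos(TH)]); O=np.array([.5515,-.006])
def toC(W):
    D=W[...,:2]-O; return np.stack([D@EX,D@EY,W[...,2]],-1)
E
python3 - <<'E'
from h import *
s=st(); print(np.degrees(Ro.from_quat(s["orientation"]).as_euler("zyx")))
p,d,W=wcloud(); np.savez("w1.npz",p=p,W=W); cv2.imwrite("pics/w1.png",cv2.convertScaleAbs(p[:,:,::-1],alpha=1.3))
C=toC(W); z=W[...,2]; hsv=cv2.cvtColor(p,cv2.COLOR_RGB2HSV); H,S,V=[hsv[...,i].astype(int) for i in range(3)]
def rep(nm,m):
    q=C[m]; print(nm,m.sum(),"med",np.round(np.median(q,0),4),"p2",np.round(np.percentile(q,2,axis=0),4),"p98",np.round(np.percentile(q,98,axis=0),4))
roi=(abs(C[...,0])<.1)&(abs(C[...,1])<.25)
rep("red",roi&((H<8)|(H>172))&(S>150)&(z>.08)&(z<.14)&(abs(C[...,1]+.005)<.03))
rep("redtop",roi&((H<8)|(H>172))&(S>150)&(z>.108)&(z<.14)&(abs(C[...,1]+.005)<.03))
rep("blue",roi&(H>100)&(H<125)&(S>120)&(z>.12))
rep("block",roi&(z>0.07)&(z<.078)&(abs(C[...,1])<.04)&(C[...,0]<-.015))
E
```

```text
t 2.65 p [ 0.5555 -0.0109  0.3056] q [ 0.999 -0.05   0.004  0.003] f [-0.2  0.3  0.2] op 0.0854
[  5.74602508   0.45912902 179.67401114]
red 295 med [ 0.0018 -0.0027  0.1109] p2 [-0.0077 -0.0131  0.0939] p98 [0.0103 0.0049 0.113 ]
redtop 243 med [ 0.0018 -0.0046  0.1113] p2 [-0.0068 -0.0132  0.1084] p98 [0.0103 0.0034 0.1131]
blue 4641 med [-0.0017  0.0068  0.3876] p2 [-0.0656 -0.0815  0.1502] p98 [0.0702 0.0158 0.4088]
block 993 med [-0.0319 -0.0006  0.0736] p2 [-0.0592 -0.0197  0.072 ] p98 [-0.0157  0.038   0.0759]
```

View pics/w1.png

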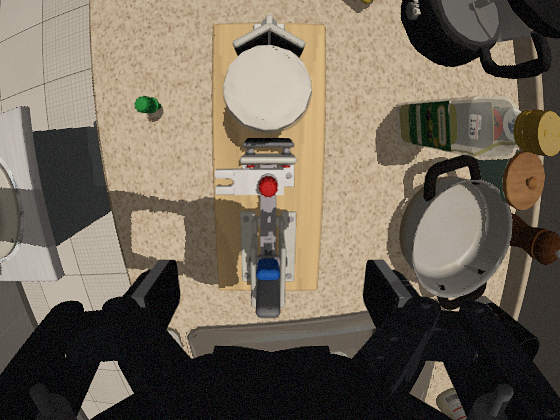

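```bash
python3 - <<'E'
from h import *
q=np.load("w1.npz"); p,W=q["p"],q["W"]; C=toC(W); z=W[...,2]
hsv=cv2.cvtColor(p,cv2.COLOR_RGB2HSV); H,S,V=[hsv[...,i].astype(int) for i in range(3)]
roi=(abs(C[...,0])<.1)&(abs(C[...,1])<.25)
m=roi&(S>110)&(H>8)&(H<25)&(z>0.012)&(z<0.027)
m=cv2.morphologyEx(m.astype(np.uint8),cv2.MORPH_OPEN,np.ones((3,3)))>0
r=cv2.minAreaRect(W[m][:,:2].astype(np.float32)); print(r); print(cv2.boxPoints(r))
# block top map
b=(z>0.07)&(z<.078)&(abs(C[...,1])<.03)&(abs(C[...,0])<.08)&(S<60)
r=cv2.minAreaRect(C[b][:,:2].astype(np.float32)); print("block C",r)
for x0 in np.arange(-.07,.02,.004):
    k=b&(abs(C[...,0]-x0)<.002); 
    if k.sum(): 
        ys=np.sort(C[k][:,1]); g=np.diff(ys); j=g.argmax(); print(round(x0,3),k.sum(),np.round([ys[0],ys[-1],ys[j],ys[j+1]],4))
lid=roi&(z>.175)&(z<.19)&(C[...,1]>.03)
(c,rr)=cv2.minEnclosingCircle(C[lid][:,:2].astype(np.float32)); print("lid",c,rr,np.median(z[lid]))
blk=(z>.13)&(z<.18)&(abs(C[...,0])<.05)&(C[...,1]<-.05)
bl=blk&(H>100)&(H<125)&(S>120); print("trig",np.percentile(C[bl],[2,50,98],axis=0).round(4))
ha=blk&(S<80)&(C[...,1]<-.105); print("hand",np.percentile(C[ha],[2,50,98],axis=0).round(4))
crop=p[10:330,200:340]; cv2.imwrite("pics/w1c.png",cv2.resize(cv2.convertScaleAbs(p[10:210,200:340][:,:,::-1],alpha=1.3),None,fx=3,fy=3,interpolation=cv2.INTER_CUBIC))
E
```

```text
((0.509078323841095, -0.05236748605966568), (0.2377641201019287, 0.06586089730262756), 74.1490249633789)
[[ 0.44492903 -0.1577346 ]
 [ 0.5082856  -0.1757236 ]
 [ 0.57322764  0.05299963]
 [ 0.50987107  0.07098863]]
block C ((-0.013246733695268631, 0.0026604831218719482), (0.09447667002677917, 0.045171622186899185), 0.1498778611421585)
-0.062 8 [0.0009 0.0091 0.0043 0.0056]
-0.058 56 [-0.0198  0.0091 -0.01    0.0006]
-0.054 61 [-0.0199  0.0102 -0.0099  0.0006]
-0.05 60 [-0.0198  0.0102 -0.01    0.0006]
-0.046 63 [-0.0199  0.0102 -0.0099  0.0007]
-0.042 68 [-0.0199  0.0102 -0.0075 -0.0018]
-0.038 76 [-0.0198  0.0101 -0.0114 -0.0102]
-0.034 99 [-0.0199  0.0102  0.0042  0.0054]
-0.03 96 [-0.0199  0.0244  0.01    0.0183]
-0.026 105 [-0.0198  0.0252  0.0101  0.0183]
-0.022 125 [-0.0196  0.0251  0.0101  0.0184]
-0.018 99 [-0.0197  0.0251  0.01    0.0184]
-0.014 133 [-0.0198  0.0252  0.01    0.0172]
-0.01 86 [-0.0197  0.0252  0.01    0.0169]
-0.006 68 [-0.001   0.0251  0.01    0.0169]
-0.002 45 [0.0014 0.0251 0.01   0.0169]
0.002 50 [0.0037 0.0252 0.0101 0.017 ]
0.006 51 [0.0012 0.0252 0.01   0.017 ]
0.01 58 [-0.0197  0.0252 -0.0171 -0.002 ]
0.014 119 [-0.0199  0.0253  0.01    0.0169]
0.018 102 [-0.0196  0.0252  0.01    0.0171]
lid (0.0002462339762132615, 0.0934830829501152) 0.03681507706642151 0.18291038761123735
trig [[-0.0086 -0.0842  0.1354]
 [ 0.0022 -0.0782  0.1624]
 [ 0.0122 -0.0747  0.1655]]
hand [[-0.01   -0.1293  0.1308]
 [ 0.0024 -0.1185  0.1578]
 [ 0.0137 -0.1164  0.167 ]]
```

View pics/w1c.png

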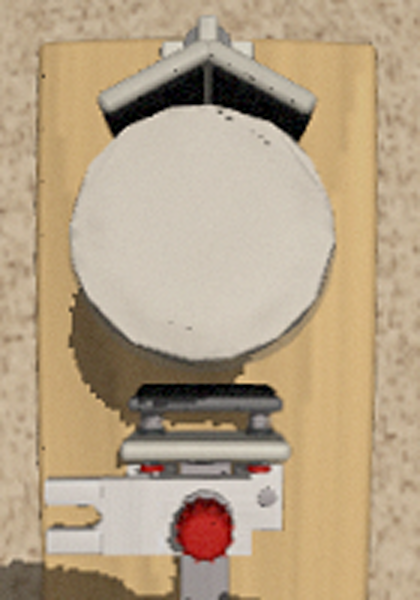

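```bash
sed -i 's/O=np.array(\[.5515,-.006\])/O=np.array([.5533,-.0062])/' h.py; python3 - <<'E'
from h import *
q=np.load("w1.npz"); p,W=q["p"],q["W"]; C=toC(W); z=W[...,2]; V=p.max(-1)
m=(z>.088)&(z<.105)&(C[...,1]>.1)&(C[...,1]<.24)&(abs(C[...,0])<.06)
for x0 in np.arange(-.045,.046,.006):
    k=m&(abs(C[...,0]-x0)<.003)
    if k.sum(): print(round(x0,3),k.sum(),np.round([C[k][:,1].min(),C[k][:,1].max(),z[k].max()],4))
b=(abs(C[...,1]-.12)<.02)|(abs(C[...,1]+.12)<.04)
for y0 in [-.12,-.04,.02,.05,.1,.15]:
    k=(abs(C[...,1]-y0)<.004)&(z>.016)&(z<.025)&(abs(C[...,0])<.1); print(y0,C[k][:,0].min().round(4),C[k][:,0].max().round(4))
E
```

```text
-0.039 26 [0.1443 0.1566 0.0997]
-0.033 69 [0.1432 0.158  0.1008]
-0.027 79 [0.1468 0.1615 0.1011]
-0.021 82 [0.1495 0.1655 0.1008]
-0.015 69 [0.1534 0.1691 0.1008]
-0.009 79 [0.1564 0.1716 0.1016]
-0.003 71 [0.1607 0.1741 0.1024]
0.003 61 [0.1597 0.1744 0.1012]
0.009 82 [0.1563 0.1722 0.1012]
0.015 73 [0.1532 0.1689 0.1004]
0.021 77 [0.1494 0.1657 0.1013]
0.027 81 [0.1455 0.1609 0.1011]
0.033 70 [0.1434 0.1579 0.1016]
0.039 12 [0.1455 0.1555 0.0996]
-0.12 -0.0732 0.0742
-0.04 -0.0742 0.0743
0.02 -0.0752 0.0734
0.05 -0.0747 0.0736
0.1 -0.0742 0.074
0.15 -0.0746 0.0739
```

Call:
step_arm([
  {"tx": -0.0027,"ty": -0.0003,"tz": -0.045,"yaw": -0.4,"fingers": 0.05},
  {"tx": 0,"ty": 0,"tz": -0.045,"yaw": 0,"fingers": 0.05},
  {"tx": 0,"ty": 0,"tz": -0.045,"yaw": 0,"fingers": 0.05},
  {"tx": 0,"ty": 0,"tz": -0.03,"yaw": 0,"fingers": 0.05},
  {"tx": 0,"ty": 0,"tz": 0,"yaw": 0,"fingers": 0.05},
])

```text
t: 3.2
eef_pos: [0.5514, -0.0158, 0.1385]
orientation: [0.998, -0.054, 0.007, 0.005]
force: [-0.1, -0.5, 0.0]
opening: 0.0501
```

```bash
python3 - <<'E'
from h import *
s=st(); print(np.degrees(Ro.from_quat(s["orientation"]).as_euler("zyx")), toC(s["eef_pos"]))
p,d,W=wcloud(); cv2.imwrite("pics/w2.png",cv2.convertScaleAbs(p[:,:,::-1],alpha=1.3))
C=toC(W); z=W[...,2]; hsv=cv2.cvtColor(p,cv2.COLOR_RGB2HSV); H,S,V=[hsv[...,i].astype(int) for i in range(3)]
m=((H<8)|(H>172))&(S>150)&(z>.085)&(z<.13)&(abs(C[...,1]+.005)<.03)&(abs(C[...,0])<.03)
if m.sum(): q=C[m]; print(m.sum(),np.percentile(q,[2,50,98],axis=0).round(4))
E
```

```text
t 3.2 p [ 0.5514 -0.0158  0.1385] q [ 0.998 -0.054  0.007  0.005] f [-0.1 -0.5  0. ] op 0.0501
[  6.24315648   0.77333897 179.41532878] [-0.00087415 -0.00975904  0.13847017]
1187 [[-0.0094 -0.0121  0.0916]
 [-0.0004 -0.0015  0.1108]
 [ 0.0091  0.0052  0.1127]]
```

View pics/w2.png

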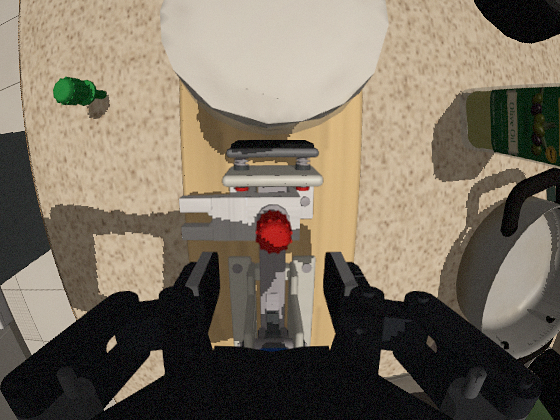

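Call:
step_arm([
  {"tx": 0.0015,"ty": 0.005,"tz": -0.02,"yaw": 0,"fingers": 0.05},
  {"tx": 0,"ty": 0,"tz": -0.02,"yaw": 0,"fingers": 0.05},
  {"tx": 0,"ty": 0,"tz": -0.01,"yaw": 0,"fingers": 0.05},
  {"tx": 0,"ty": 0,"tz": -0.003,"yaw": 0,"fingers": 0.05},
  {"tx": 0,"ty": 0,"tz": 0,"yaw": 0,"fingers": 0.05},
])

```text
t: 3.75
eef_pos: [0.5617, -0.0163, 0.0987]
orientation: [0.998, -0.056, 0.018, 0.007]
force: [-0.3, -1.0, -0.3]
opening: 0.05
```

```bash
python3 - <<'E'
from h import *
s=st(); print(toC(s["eef_pos"]))
E
```

```text
t 3.75 p [ 0.5617 -0.0163  0.0987] q [ 0.998 -0.056  0.018  0.007] f [-0.3 -1.  -0.3] op 0.05
[ 0.0094714  -0.00909374  0.09868381]
```

Call:
step_arm([
  {"tx": 0,"ty": 0,"tz": 0.02,"yaw": 0,"fingers": 0.05},
  {"tx": 0,"ty": 0,"tz": 0.02,"yaw": 0,"fingers": 0.05},
  {"tx": -0.005,"ty": 0.004,"tz": 0.0,"yaw": 0,"fingers": 0.05},
  {"tx": 0,"ty": 0,"tz": 0,"yaw": 0,"fingers": 0.05},
  {"tx": 0,"ty": 0,"tz": 0,"yaw": 0,"fingers": 0.05},
])

```text
t: 4.25
eef_pos: [0.5588, -0.0131, 0.145]
orientation: [0.998, -0.056, 0.022, 0.008]
force: [0.2, 0.8, 0.4]
opening: 0.05
```

```bash
cat >> h.py <<'E'
def rs():
    s=st(); R=Ro.from_quat(s["orientation"]).as_matrix(); print("C",np.round(toC(s["eef_pos"]),4),"toolz",np.round(R[:,2],4),"yaw",np.degrees(np.arctan2(R[1,0],R[0,0])).round(2),"qv",np.round(s["qvel"],3)); return s
E
python3 -c "
from h import *
rs()"
```

```text
t 4.25 p [ 0.5588 -0.0131  0.145 ] q [ 0.998 -0.056  0.022  0.008] f [0.2 0.8 0.4] op 0.05
C [ 0.0062 -0.0063  0.145 ] toolz [ 0.0426 -0.0187 -0.9989] yaw -6.45 qv [ 0.002 -0.006  0.017  0.001  0.005 -0.   ]
```

Call:
step_arm([
  {"tx": 0,"ty": 0,"tz": 0},
  {"tx": 0,"ty": 0,"tz": 0},
  {"tx": 0,"ty": 0,"tz": 0},
  {"tx": 0,"ty": 0,"tz": 0},
  {"tx": 0,"ty": 0,"tz": 0},
])

```text
$.motion[0]: bad value
```

```bash
python3 -c "
from h import *
rs()"
```

```text
t 4.25 p [ 0.5588 -0.0131  0.145 ] q [ 0.998 -0.056  0.022  0.008] f [0.2 0.8 0.4] op 0.05
C [ 0.0062 -0.0063  0.145 ] toolz [ 0.0426 -0.0187 -0.9989] yaw -6.45 qv [ 0.002 -0.006  0.017  0.001  0.005 -0.   ]
```

Call:
step_arm([
  {"tx": 0,"ty": 0,"tz": 0,"yaw": 0,"fingers": 0.05},
  {"tx": 0,"ty": 0,"tz": 0,"yaw": 0,"fingers": 0.05},
  {"tx": 0,"ty": 0,"tz": 0,"yaw": 0,"fingers": 0.05},
  {"tx": 0,"ty": 0,"tz": 0,"yaw": 0,"fingers": 0.05},
  {"tx": 0,"ty": 0,"tz": 0,"yaw": 0,"fingers": 0.05},
])

```text
t: 4.75
eef_pos: [0.5571, -0.0128, 0.1421]
orientation: [0.998, -0.056, 0.019, 0.008]
force: [-0.6, -0.1, 0.1]
opening: 0.0497
```

```bash
python3 -c "
from h import *
rs()"
```

```text
t 4.75 p [ 0.5571 -0.0128  0.1421] q [ 0.998 -0.056  0.019  0.008] f [-0.6 -0.1  0.1] op 0.0497
C [ 0.0045 -0.0061  0.1421] toolz [ 0.0378 -0.0176 -0.9991] yaw -6.45 qv [-0.     0.004  0.002  0.    -0.001 -0.   ]
```

Call:
step_arm([
  {"tx": -0.004,"ty": 0.001,"tz": -0.01,"yaw": 0,"fingers": 0.05},
  {"tx": 0,"ty": 0,"tz": 0,"yaw": 0,"fingers": 0.05},
  {"tx": 0,"ty": 0,"tz": -0.01,"yaw": 0,"fingers": 0.05},
  {"tx": 0,"ty": 0,"tz": 0,"yaw": 0,"fingers": 0.05},
  {"tx": 0,"ty": 0,"tz": 0,"yaw": 0,"fingers": 0.05},
])

```text
t: 5.25
eef_pos: [0.5521, -0.0116, 0.1194]
orientation: [0.998, -0.056, 0.019, 0.008]
force: [-0.1, -0.6, 0.8]
opening: 0.05
```

```bash
python3 -c "
from h import *
s=rs();print(s['joint_pos'].round(4),s['joint_torque'].round(1))"
```

```text
t 5.25 p [ 0.5521 -0.0116  0.1194] q [ 0.998 -0.056  0.019  0.008] f [-0.1 -0.6  0.8] op 0.05
C [-0.0006 -0.0055  0.1194] toolz [ 0.0362 -0.0173 -0.9992] yaw -6.45 qv [ 0.     0.014  0.019 -0.001 -0.003 -0.   ]
[-0.2351  0.1868  1.798  -0.0093  1.1176 -0.1182] [  0.  -37.3 -29.7  -0.   -0.1   0. ]
```

Call:
step_arm([
  {"tx": 0.001,"ty": 0,"tz": -0.01,"yaw": 0,"fingers": 0.045},
  {"tx": 0,"ty": 0,"tz": -0.0,"yaw": 0,"fingers": 0.045},
  {"tx": 0,"ty": 0,"tz": -0.01,"yaw": 0,"fingers": 0.045},
  {"tx": 0,"ty": 0,"tz": 0,"yaw": 0,"fingers": 0.045},
  {"tx": 0,"ty": 0,"tz": -0.01,"yaw": 0,"fingers": 0.045},
])

```text
t: 5.75
eef_pos: [0.5546, -0.0119, 0.0886]
orientation: [0.998, -0.056, 0.02, 0.008]
force: [-0.5, 0.1, 0.7]
opening: 0.0449
```

```bash
python3 -c "
from h import *
s=rs();print(s['joint_pos'].round(4))
p,d,W=wcloud(); cv2.imwrite('pics/w3.png',cv2.convertScaleAbs(p[:,:,::-1],alpha=1.3))"
```

```text
t 5.75 p [ 0.5546 -0.0119  0.0886] q [ 0.998 -0.056  0.02   0.008] f [-0.5  0.1  0.7] op 0.0449
C [ 0.002  -0.0055  0.0886] toolz [ 0.0395 -0.018  -0.9991] yaw -6.46 qv [-0.001  0.181  0.088 -0.003 -0.218  0.003]
[-0.2346  0.2336  1.8116 -0.0096  1.0539 -0.1171]
```

View pics/w3.png

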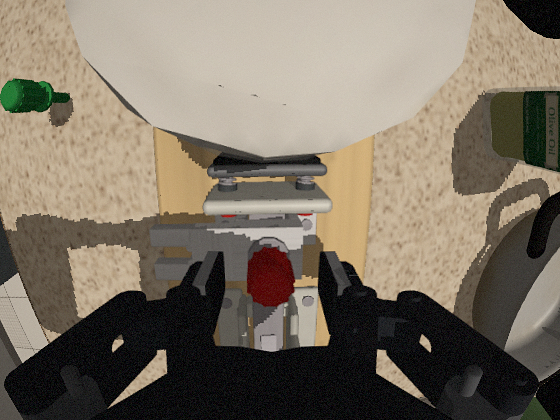

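Call:
step_arm([
  {"tx": -0.001,"ty": 0,"tz": 0,"yaw": 0,"fingers": 0.03},
  {"tx": 0,"ty": 0,"tz": 0,"yaw": 0,"fingers": 0.015},
  {"tx": 0,"ty": 0,"tz": 0,"yaw": 0,"fingers": 0.012},
  {"tx": 0,"ty": 0,"tz": 0,"yaw": 0,"fingers": 0.012},
  {"tx": 0,"ty": 0,"tz": 0,"yaw": 0,"fingers": 0.012},
], force=30)

```text
t: 6.3
eef_pos: [0.5518, -0.0115, 0.0853]
orientation: [0.998, -0.057, 0.018, 0.007]
force: [0.9, 0.4, -0.8]
opening: 0.0191
```

```bash
python3 -c "
from h import *
s=rs()"
```

```text
t 6.3 p [ 0.5518 -0.0115  0.0853] q [ 0.998 -0.057  0.018  0.007] f [ 0.9  0.4 -0.8] op 0.0191
C [-0.0009 -0.0054  0.0853] toolz [ 0.0357 -0.017  -0.9992] yaw -6.47 qv [ 0.001 -0.002 -0.001  0.    -0.001  0.   ]
```

Call:
step_arm([
  {"tx": 0,"ty": 0,"tz": 0.01,"yaw": 0,"fingers": 0.012},
  {"tx": 0,"ty": 0,"tz": 0.01,"yaw": 0,"fingers": 0.012},
  {"tx": 0,"ty": 0,"tz": 0.01,"yaw": 0,"fingers": 0.012},
  {"tx": 0,"ty": 0,"tz": 0.01,"yaw": 0,"fingers": 0.012},
  {"tx": 0,"ty": 0,"tz": 0,"yaw": 0,"fingers": 0.012},
], force=40)

```text
t: 6.8
eef_pos: [0.5522, -0.0116, 0.1302]
orientation: [0.998, -0.056, 0.019, 0.008]
force: [-0.3, 0.1, -0.4]
opening: 0.0187
```

```bash
python3 -c "
from h import *
s=rs()
p,d,W=wcloud(); cv2.imwrite('pics/w4.png',cv2.convertScaleAbs(p[:,:,::-1],alpha=1.3))"
```

```text
t 6.8 p [ 0.5522 -0.0116  0.1302] q [ 0.998 -0.056  0.019  0.008] f [-0.3  0.1 -0.4] op 0.0187
C [-0.0005 -0.0055  0.1302] toolz [ 0.037  -0.0174 -0.9992] yaw -6.46 qv [-0.001  0.003  0.014 -0.     0.002 -0.   ]
```

View pics/w4.png

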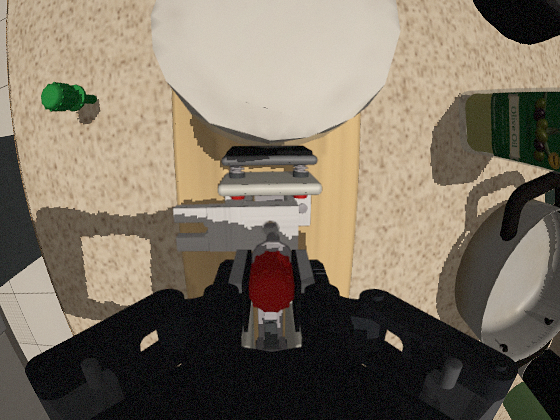

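Call:
step_arm([
  {"tx": -0.01,"ty": 0.001,"tz": 0,"yaw": 0,"fingers": 0.012},
  {"tx": -0.012,"ty": 0.0014,"tz": 0,"yaw": 0,"fingers": 0.012},
  {"tx": -0.012,"ty": 0.0014,"tz": 0,"yaw": 0,"fingers": 0.012},
  {"tx": -0.01,"ty": 0.001,"tz": 0,"yaw": 0,"fingers": 0.012},
  {"tx": 0,"ty": 0,"tz": 0,"yaw": 0,"fingers": 0.012},
])

```text
t: 7.35
eef_pos: [0.5017, -0.0056, 0.1266]
orientation: [0.998, -0.056, 0.015, 0.007]
force: [0.3, -0.0, -1.3]
opening: 0.0188
```

```bash
python3 -c "
from h import *
s=rs()"
```

```text
t 7.35 p [ 0.5017 -0.0056  0.1266] q [ 0.998 -0.056  0.015  0.007] f [ 0.3 -0.  -1.3] op 0.0188
C [-0.0514 -0.005   0.1266] toolz [ 0.0294 -0.0157 -0.9994] yaw -6.45 qv [-0.001  0.003  0.     0.002 -0.014 -0.   ]
```

```bash
python3 -c "
from h import *
p,d,W=wcloud(); a=cv2.resize(p[170:330,140:400],None,fx=1.5,fy=1.5)
p2,d=imaging.grab_frame('scene'); b=cv2.resize(p2[180:300,220:350],None,fx=3,fy=3)
h=max(a.shape[0],b.shape[0]); im=np.zeros((h,a.shape[1]+b.shape[1],3),np.uint8); im[:a.shape[0],:a.shape[1]]=a; im[:b.shape[0],a.shape[1]:]=b
cv2.imwrite('pics/w5.png',cv2.convertScaleAbs(im[:,:,::-1],alpha=1.4))"
```

```text
(no output)
```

View pics/w5.png

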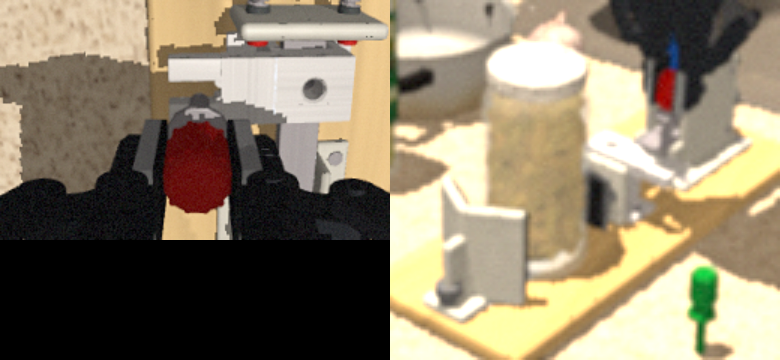

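Call:
step_arm([
  {"tx": 0.001,"ty": -0.0002,"tz": -0.004,"yaw": 0,"fingers": 0.012},
  {"tx": 0,"ty": 0,"tz": -0.004,"yaw": 0,"fingers": 0.012},
  {"tx": 0,"ty": 0,"tz": -0.004,"yaw": 0,"fingers": 0.012},
  {"tx": 0,"ty": 0,"tz": -0.004,"yaw": 0,"fingers": 0.012},
  {"tx": 0,"ty": 0,"tz": 0,"yaw": 0,"fingers": 0.012},
])

```text
t: 7.95
eef_pos: [0.5049, -0.0064, 0.1091]
orientation: [0.998, -0.057, 0.016, 0.007]
force: [-0.8, 0.3, -1.1]
opening: 0.0186
```

```bash
python3 -c "
from h import *
s=rs()"
```

```text
t 7.95 p [ 0.5049 -0.0064  0.1091] q [ 0.998 -0.057  0.016  0.007] f [-0.8  0.3 -1.1] op 0.0186
C [-0.048  -0.0054  0.1091] toolz [ 0.0306 -0.0159 -0.9994] yaw -6.47 qv [-0.     0.003 -0.009  0.001 -0.     0.   ]
```

Call:
step_arm([
  {"tx": -0.001,"ty": 0.0002,"tz": -0.005,"yaw": 0,"fingers": 0.012},
  {"tx": -0.0005,"ty": 0,"tz": -0.005,"yaw": 0,"fingers": 0.012},
  {"tx": -0.0005,"ty": 0,"tz": -0.005,"yaw": 0,"fingers": 0.012},
  {"tx": -0.0005,"ty": 0,"tz": -0.003,"yaw": 0,"fingers": 0.012},
  {"tx": 0,"ty": 0,"tz": 0,"yaw": 0,"fingers": 0.012},
])

```text
t: 8.45
eef_pos: [0.5021, -0.0061, 0.0892]
orientation: [0.998, -0.056, 0.015, 0.007]
force: [-0.1, -0.4, -0.0]
opening: 0.0188
```

```bash
python3 -c "
from h import *
s=rs()"
```

```text
t 8.45 p [ 0.5021 -0.0061  0.0892] q [ 0.998 -0.056  0.015  0.007] f [-0.1 -0.4 -0. ] op 0.0188
C [-0.0509 -0.0054  0.0892] toolz [ 0.03   -0.0158 -0.9994] yaw -6.47 qv [ 0.002  0.001 -0.003 -0.001 -0.002  0.001]
```

Call:
step_arm([
  {"tx": 0.0015,"ty": -0.0001,"tz": -0.0015,"yaw": 0,"fingers": 0.012},
  {"tx": 0.001,"ty": -0.0001,"tz": -0.001,"yaw": 0,"fingers": 0.012},
  {"tx": 0.0005,"ty": 0,"tz": -0.001,"yaw": 0,"fingers": 0.012},
  {"tx": 0,"ty": 0,"tz": -0.001,"yaw": 0,"fingers": 0.012},
  {"tx": 0,"ty": 0,"tz": 0,"yaw": 0,"fingers": 0.012},
])

```text
t: 8.95
eef_pos: [0.506, -0.0065, 0.0848]
orientation: [0.998, -0.056, 0.016, 0.007]
force: [0.7, 0.1, -0.8]
opening: 0.0189
```

```bash
python3 -c "
from h import *
s=rs()"
```

```text
t 8.95 p [ 0.506  -0.0065  0.0848] q [ 0.998 -0.056  0.016  0.007] f [ 0.7  0.1 -0.8] op 0.0189
C [-0.047  -0.0054  0.0848] toolz [ 0.0313 -0.0161 -0.9994] yaw -6.47 qv [ 0.001 -0.001 -0.005 -0.002 -0.001 -0.001]
```

Call:
step_arm([
  {"tx": 0,"ty": 0,"tz": -0.001,"yaw": 0,"fingers": 0.012},
  {"tx": 0,"ty": 0,"tz": 0,"yaw": 0,"fingers": 0.024},
  {"tx": 0,"ty": 0,"tz": 0,"yaw": 0,"fingers": 0.034},
  {"tx": 0,"ty": 0,"tz": 0,"yaw": 0,"fingers": 0.045},
  {"tx": 0,"ty": 0,"tz": 0,"yaw": 0,"fingers": 0.045},
])

```text
t: 9.45
eef_pos: [0.5066, -0.0066, 0.0848]
orientation: [0.998, -0.056, 0.017, 0.007]
force: [-0.7, 0.4, -0.2]
opening: 0.0449
```

Call:
step_arm([
  {"tx": 0,"ty": 0,"tz": 0.01,"yaw": 0,"fingers": 0.045},
  {"tx": 0,"ty": 0,"tz": 0.02,"yaw": 0,"fingers": 0.045},
  {"tx": 0,"ty": 0,"tz": 0.03,"yaw": 0,"fingers": 0.045},
  {"tx": 0,"ty": 0,"tz": 0.03,"yaw": 0,"fingers": 0.045},
  {"tx": 0,"ty": 0,"tz": 0.02,"yaw": 0,"fingers": 0.045},
])

```text
t: 9.95
eef_pos: [0.5031, -0.0058, 0.1971]
orientation: [0.998, -0.056, 0.013, 0.007]
force: [0.4, -1.0, 0.3]
opening: 0.045
```

```bash
python3 -c "
from h import *
s=rs()
p,d,W=wcloud(); np.savez('w6.npz',p=p,W=W); C=toC(W); z=W[...,2]
hsv=cv2.cvtColor(p,cv2.COLOR_RGB2HSV); H,S,V=[hsv[...,i].astype(int) for i in range(3)]
m=((H<8)|(H>172))&(S>150)&(z>.085)&(z<.13)&(abs(C[...,1])<.04)&(abs(C[...,0])<.08)
print(m.sum(),np.percentile(C[m],[2,50,98],axis=0).round(4))
cv2.imwrite('pics/w6.png',cv2.convertScaleAbs(p[:,:,::-1],alpha=1.3))"
```

```text
t 9.95 p [ 0.5031 -0.0058  0.1971] q [ 0.998 -0.056  0.013  0.007] f [ 0.4 -1.   0.3] op 0.045
C [-0.05   -0.005   0.1971] toolz [ 0.025  -0.0145 -0.9996] yaw -6.47 qv [-0.001 -0.218 -0.203 -0.001  0.434 -0.003]
667 [[-0.0562 -0.0127  0.0924]
 [-0.0474 -0.002   0.1108]
 [-0.0386  0.005   0.1127]]
```

View pics/w6.png

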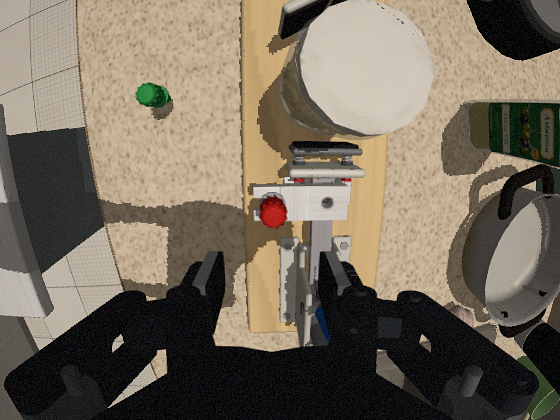

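Call:
step_arm([
  {"tx": 0.01,"ty": -0.01,"tz": 0.005,"yaw": 0,"fingers": 0.0},
  {"tx": 0.012,"ty": -0.014,"tz": 0,"yaw": 0,"fingers": 0.0},
  {"tx": 0.012,"ty": -0.014,"tz": 0,"yaw": 0,"fingers": 0},
  {"tx": 0.01,"ty": -0.012,"tz": 0,"yaw": 0.3,"fingers": 0},
  {"tx": 0,"ty": 0,"tz": 0,"yaw": 0,"fingers": 0},
])

```text
t: 10.5
eef_pos: [0.5516, -0.0578, 0.2102]
orientation: [0.998, -0.053, 0.019, 0.008]
force: [0.4, -0.4, 0.3]
opening: -0.0004
```

```bash
python3 -c "
from h import *
s=rs()
p,d,W=wcloud(); C=toC(W); z=W[...,2]
hsv=cv2.cvtColor(p,cv2.COLOR_RGB2HSV); H,S,V=[hsv[...,i].astype(int) for i in range(3)]
m=(z>.173)&(z<.23)&(abs(C[...,1]+.05)<.05)&(abs(C[...,0])<.05)
if m.sum(): print(m.sum(),np.percentile(C[m],[1,50,99],axis=0).round(4))
cv2.imwrite('pics/w7.png',cv2.convertScaleAbs(p[:,:,::-1],alpha=1.3))"
```

```text
t 10.5 p [ 0.5516 -0.0578  0.2102] q [ 0.998 -0.053  0.019  0.008] f [ 0.4 -0.4  0.3] op -0.0004
C [ 0.0039 -0.0514  0.2102] toolz [ 0.0377 -0.0175 -0.9991] yaw -6.07 qv [ 0.016 -0.017  0.019  0.011  0.018  0.01 ]
797 [[-0.0108 -0.0448  0.2139]
 [ 0.0022 -0.041   0.2229]
 [ 0.0156 -0.0399  0.2299]]
```

View pics/w7.png

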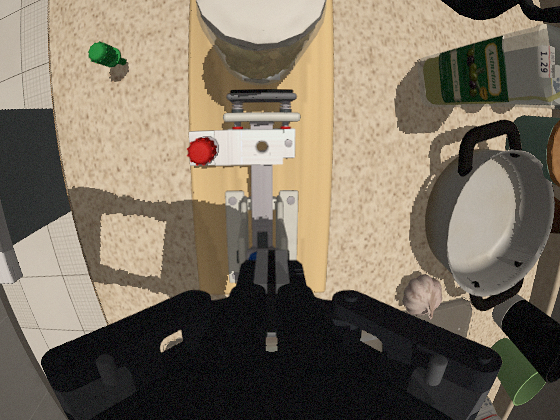

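Call:
step_arm([
  {"tx": -0.002,"ty": 0.001,"tz": -0.015,"yaw": 0,"fingers": 0.0},
  {"tx": -0.001,"ty": 0.001,"tz": -0.015,"yaw": 0,"fingers": 0.0},
  {"tx": -0.001,"ty": 0.001,"tz": -0.015,"yaw": 0,"fingers": 0},
  {"tx": 0,"ty": 0,"tz": -0.01,"yaw": 0,"fingers": 0},
  {"tx": 0,"ty": 0,"tz": 0,"yaw": 0,"fingers": 0},
])

```text
t: 11.05
eef_pos: [0.5427, -0.0499, 0.1493]
orientation: [0.998, -0.052, 0.017, 0.006]
force: [0.8, -0.4, 0.1]
opening: -0.0
```

```bash
python3 -c "
from h import *
s=rs()"
```

```text
t 11.05 p [ 0.5427 -0.0499  0.1493] q [ 0.998 -0.052  0.017  0.006] f [ 0.8 -0.4  0.1] op -0.0
C [-0.0058 -0.0446  0.1493] toolz [ 0.0329 -0.0146 -0.9994] yaw -5.94 qv [ 0.008 -0.012  0.01   0.001  0.001  0.001]
```

Call:
step_arm([
  {"tx": 0.002,"ty": -0.007,"tz": -0.003,"yaw": 0,"fingers": 0.0},
  {"tx": 0.001,"ty": -0.004,"tz": -0.002,"yaw": 0,"fingers": 0.0},
  {"tx": 0.001,"ty": -0.002,"tz": 0,"yaw": 0,"fingers": 0},
  {"tx": 0,"ty": 0,"tz": 0,"yaw": 0,"fingers": 0},
  {"tx": 0,"ty": 0,"tz": 0,"yaw": 0,"fingers": 0},
])

```text
t: 11.55
eef_pos: [0.5478, -0.0643, 0.1453]
orientation: [0.998, -0.052, 0.018, 0.007]
force: [-0.1, 0.2, 0.9]
opening: 0.0002
```

```bash
python3 -c "
from h import *
s=rs()"
```

```text
t 11.55 p [ 0.5478 -0.0643  0.1453] q [ 0.998 -0.052  0.018  0.007] f [-0.1  0.2  0.9] op 0.0002
C [ 0.0008 -0.0583  0.1453] toolz [ 0.0353 -0.0155 -0.9993] yaw -5.94 qv [-0.005 -0.002 -0.009 -0.002  0.001 -0.   ]
```

Call:
step_arm([
  {"tx": -0.0007,"ty": -0.006,"tz": 0,"yaw": 0,"fingers": 0.0},
  {"tx": -0.0007,"ty": -0.006,"tz": 0,"yaw": 0,"fingers": 0.0},
  {"tx": -0.0007,"ty": -0.006,"tz": 0,"yaw": 0,"fingers": 0},
  {"tx": -0.0007,"ty": -0.006,"tz": 0,"yaw": 0,"fingers": 0},
  {"tx": -0.0005,"ty": -0.005,"tz": 0,"yaw": 0,"fingers": 0},
])

```text
t: 12.05
eef_pos: [0.5456, -0.0911, 0.1477]
orientation: [0.998, -0.052, 0.02, 0.003]
force: [-0.6, 5.9, 2.1]
opening: -0.0001
```

```bash
python3 -c "
from h import *
s=rs()
p,d,W=wcloud()
cv2.imwrite('pics/w8.png',cv2.convertScaleAbs(p[:,:,::-1],alpha=1.3)); rs()"
```

```text
t 12.05 p [ 0.5456 -0.0911  0.1477] q [ 0.998 -0.052  0.02   0.003] f [-0.6  5.9  2.1] op -0.0001
C [ 0.0015 -0.0853  0.1477] toolz [ 0.0388 -0.0078 -0.9992] yaw -5.9 qv [-0.093  0.002 -0.008  0.028  0.012 -0.101]
t 12.1 p [ 0.5455 -0.0918  0.1477] q [ 0.998 -0.052  0.02   0.003] f [0.6 4.8 1.6] op 0.0
C [ 0.0015 -0.086   0.1477] toolz [ 0.0388 -0.0084 -0.9992] yaw -5.92 qv [ 0.011  0.     0.    -0.008 -0.005  0.022]
```

View pics/w8.png

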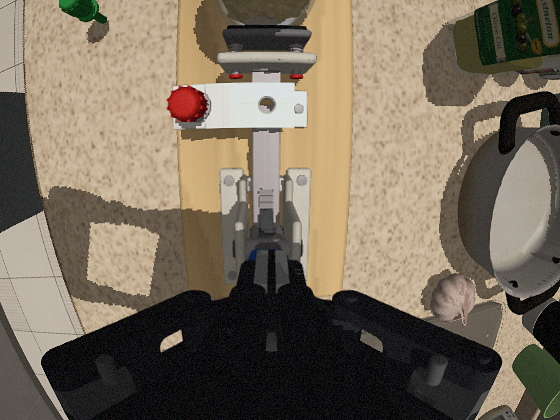

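Call:
step_arm([
  {"tx": -0.0004,"ty": -0.004,"tz": 0,"yaw": 0,"fingers": 0.0},
  {"tx": -0.0004,"ty": -0.004,"tz": 0,"yaw": 0,"fingers": 0.0},
  {"tx": -0.0001,"ty": -0.002,"tz": 0,"yaw": 0,"fingers": 0},
  {"tx": 0,"ty": -0.001,"tz": 0,"yaw": 0,"fingers": 0},
  {"tx": 0,"ty": 0,"tz": 0,"yaw": 0,"fingers": 0},
])

```text
t: 12.6
eef_pos: [0.5447, -0.0989, 0.1474]
orientation: [0.998, -0.052, 0.02, -0.002]
force: [0.3, 4.6, 2.4]
opening: 0.0
```

```bash
cat >> h.py <<'E'
def jaw(f=None):
    s=rs()
    p,d,W=wcloud(); C=toC(W); z=W[...,2]; 
    if f: cv2.imwrite(f'pics/{f}.png',cv2.convertScaleAbs(p[:,:,::-1],alpha=1.3))
    m=(z>.06)&(z<.085)&(abs(C[...,0])<.035)&(C[...,1]>-.03)&(C[...,1]<.1)
    yy=C[m][:,1]; h,e=np.histogram(yy,np.arange(-.03,.1,.002)); print("hist",{round(float(a)*1000):int(n) for a,n in zip(e,h) if n>0})
    w=m&(p.min(-1)>90)&(C[...,1]>.012); 
    if w.sum(): print("white jaw y",np.percentile(C[w][:,1],[2,50,98]).round(4),"z",np.median(z[w]).round(4))
    b=m&(p.max(-1)<75)&(C[...,1]>.03); 
    if b.sum(): print("black pad y",np.percentile(C[b][:,1],[2,50,98]).round(4),"z",np.median(z[b]).round(4))
    l=(z>.172)&(z<.2)&(C[...,1]>.04)&(C[...,1]<.19)&(abs(C[...,0])<.06)
    if l.sum(): print("lid rear y",np.percentile(C[l][:,1],[0.5]).round(4))
    hsv=cv2.cvtColor(p,cv2.COLOR_RGB2HSV); H,S,V=[hsv[...,i].astype(int) for i in range(3)]
    r=((H<8)|(H>172))&(S>120)&(z>.03)&(z<.08)&(C[...,1]>.008)&(C[...,1]<.08)&(abs(C[...,0])<.04)
    if r.sum(): print("red heads",r.sum(),np.percentile(C[r],[3,50,97],axis=0)[:,1:].round(4))
    return p,C
E
python3 -c "
from h import *
jaw('w9')"
```

```text
t 12.6 p [ 0.5447 -0.0989  0.1474] q [ 0.998 -0.052  0.02  -0.002] f [0.3 4.6 2.4] op 0.0
C [ 0.0015 -0.0931  0.1474] toolz [ 0.0399  0.0028 -0.9992] yaw -6.0 qv [ 0.003 -0.    -0.002  0.016  0.005 -0.005]
hist {-22: 60, -20: 239, -18: 240, -16: 240, -14: 239, -12: 241, -10: 210, -8: 200, -6: 195, -4: 209, -2: 246, 0: 239, 2: 242, 4: 235, 6: 233, 8: 214, 10: 1, 22: 4, 24: 214, 26: 526, 28: 294, 30: 260, 32: 169, 34: 4, 42: 225, 44: 480, 46: 243, 48: 154, 50: 231, 52: 218, 54: 168, 56: 168, 58: 100, 60: 55, 62: 31, 64: 15, 66: 9}
white jaw y [0.0268 0.0298 0.0557] z 0.0752
black pad y [0.0436 0.0493 0.061 ] z 0.0723
red heads 124 [[0.0177 0.0486]
 [0.0187 0.0537]
 [0.0513 0.0703]]
```

View pics/w9.png

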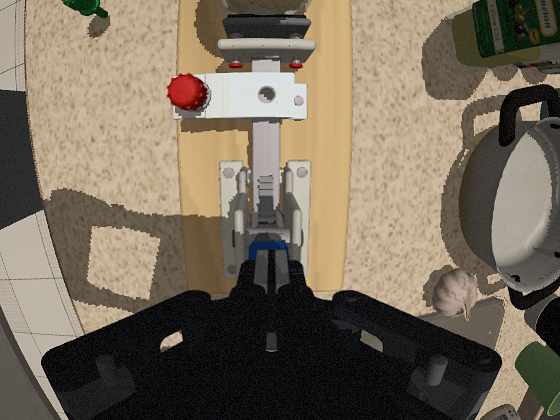

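Call:
step_arm([
  {"tx": -0.0003,"ty": -0.003,"tz": 0,"yaw": 0,"fingers": 0.0},
  {"tx": -0.0003,"ty": -0.003,"tz": 0,"yaw": 0,"fingers": 0.0},
  {"tx": 0,"ty": -0.002,"tz": 0,"yaw": 0,"fingers": 0},
  {"tx": 0,"ty": -0.002,"tz": 0,"yaw": 0,"fingers": 0},
  {"tx": 0,"ty": 0,"tz": 0,"yaw": 0,"fingers": 0},
])

```text
t: 13.15
eef_pos: [0.5447, -0.0994, 0.1476]
orientation: [0.998, -0.052, 0.02, -0.012]
force: [1.1, 4.5, 0.8]
opening: -0.0
```

```bash
python3 -c "
from h import *
jaw()"
```

```text
t 13.15 p [ 0.5447 -0.0994  0.1476] q [ 0.998 -0.052  0.02  -0.012] f [1.1 4.5 0.8] op -0.0
C [ 0.0014 -0.0936  0.1476] toolz [ 0.0413  0.0229 -0.9989] yaw -5.99 qv [ 0.009 -0.004  0.001  0.022  0.008 -0.001]
hist {-22: 121, -20: 236, -18: 232, -16: 240, -14: 231, -12: 230, -10: 205, -8: 190, -6: 196, -4: 199, -2: 242, 0: 240, 2: 230, 4: 236, 6: 232, 8: 172, 10: 1, 22: 3, 24: 100, 26: 623, 28: 291, 30: 246, 32: 184, 34: 14, 42: 215, 44: 492, 46: 230, 48: 143, 50: 247, 52: 226, 54: 159, 56: 155, 58: 112, 60: 77, 62: 46, 64: 26, 66: 18, 68: 6, 70: 3}
white jaw y [0.0269 0.0299 0.0557] z 0.0753
black pad y [0.0436 0.0504 0.0621] z 0.0724
red heads 128 [[0.0178 0.0468]
 [0.0187 0.0532]
 [0.0511 0.071 ]]
```

Call:
step_arm([
  {"tx": 0.001,"ty": 0.008,"tz": 0,"yaw": 0,"fingers": 0.0},
  {"tx": 0.001,"ty": 0.009,"tz": 0,"yaw": 0,"fingers": 0.0},
  {"tx": 0.001,"ty": 0.009,"tz": 0,"yaw": 0,"fingers": 0},
  {"tx": 0,"ty": 0.006,"tz": 0,"yaw": 0,"fingers": 0},
  {"tx": 0,"ty": 0,"tz": 0,"yaw": 0,"fingers": 0},
])

```text
t: 13.7
eef_pos: [0.5475, -0.0661, 0.1472]
orientation: [0.998, -0.052, 0.02, -0.011]
force: [0.1, -0.3, -0.3]
opening: -0.0002
```

```bash
python3 -c "
from h import *
rs()"
```

```text
t 13.7 p [ 0.5475 -0.0661  0.1472] q [ 0.998 -0.052  0.02  -0.011] f [ 0.1 -0.3 -0.3] op -0.0002
C [ 0.0007 -0.0602  0.1472] toolz [ 0.0407  0.0194 -0.999 ] yaw -5.96 qv [-0.001  0.001 -0.002 -0.01  -0.006 -0.   ]
```

Call:
step_arm([
  {"tx": -0.001,"ty": -0.009,"tz": 0,"yaw": 0,"fingers": 0.0},
  {"tx": -0.001,"ty": -0.01,"tz": 0,"yaw": 0,"fingers": 0.0},
  {"tx": -0.001,"ty": -0.01,"tz": 0,"yaw": 0,"fingers": 0},
  {"tx": -0.0006,"ty": -0.006,"tz": 0,"yaw": 0,"fingers": 0},
  {"tx": 0,"ty": -0.001,"tz": 0,"yaw": 0,"fingers": 0},
])

```text
t: 14.2
eef_pos: [0.5445, -0.0988, 0.1485]
orientation: [0.998, -0.051, 0.021, -0.017]
force: [1.1, 5.8, 1.0]
opening: -0.0
```

```bash
python3 -c "
from h import *
jaw('w10')"
```

```text
t 14.2 p [ 0.5445 -0.0988  0.1485] q [ 0.998 -0.051  0.021 -0.017] f [1.1 5.8 1. ] op -0.0
C [ 0.0012 -0.093   0.1485] toolz [ 0.0427  0.0319 -0.9986] yaw -5.94 qv [-0.021  0.002 -0.004  0.03   0.012 -0.026]
hist {-22: 125, -20: 232, -18: 237, -16: 232, -14: 223, -12: 219, -10: 208, -8: 189, -6: 189, -4: 206, -2: 241, 0: 236, 2: 237, 4: 230, 6: 225, 8: 195, 10: 8, 32: 9, 34: 437, 36: 412, 38: 282, 40: 229, 42: 113, 52: 484, 54: 327, 56: 203, 58: 96, 60: 290, 62: 144, 64: 108, 66: 76, 68: 39, 70: 24, 72: 2}
white jaw y [0.0364 0.0394 0.0432] z 0.0753
black pad y [0.0353 0.0543 0.0685] z 0.0708
red heads 125 [[0.0272 0.0461]
 [0.0282 0.053 ]
 [0.0605 0.0701]]
```

View pics/w10.png

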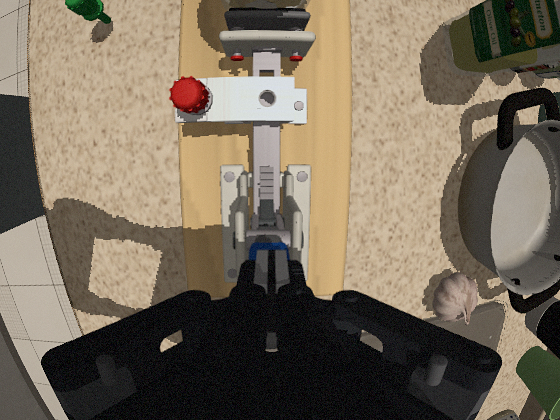

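Call:
step_arm([
  {"tx": 0.001,"ty": 0.009,"tz": 0,"yaw": 0,"fingers": 0.0},
  {"tx": 0.001,"ty": 0.009,"tz": 0,"yaw": 0,"fingers": 0.0},
  {"tx": 0.001,"ty": 0.009,"tz": 0,"yaw": 0,"fingers": 0},
  {"tx": 0,"ty": 0.006,"tz": 0,"yaw": 0,"fingers": 0},
  {"tx": 0,"ty": 0,"tz": 0,"yaw": 0,"fingers": 0},
])

```text
t: 14.75
eef_pos: [0.5475, -0.065, 0.1485]
orientation: [0.998, -0.052, 0.021, -0.016]
force: [0.8, -0.5, -0.3]
opening: 0.0002
```

```bash
cat >> h.py <<'E'
def pad(f=None):
    s=rs()
    p,d,W=wcloud(); C=toC(W); z=W[...,2]
    if f: cv2.imwrite(f'pics/{f}.png',cv2.convertScaleAbs(p[:,:,::-1],alpha=1.3))
    hsv=cv2.cvtColor(p,cv2.COLOR_RGB2HSV); H,S,V=[hsv[...,i].astype(int) for i in range(3)]
    a=(abs(C[...,0])<.036)&(C[...,1]>.012)&(C[...,1]<.1)
    w=a&(z>.072)&(z<.082)&(S<60); y=np.sort(C[w][:,1]); 
    g=np.diff(y); i=np.where(g>.003)[0]
    print("clusters",[(round(float(q[0]),4),round(float(q[-1]),4),len(q)) for q in np.split(y,i+1) if len(q)>8])
    j0=np.percentile(y[y<y[0]+.012],3)
    a2=a&(z>.03)&(z<.085)&(C[...,1]<.07)
    r=a2&((H<8)|(H>172))&(S>110)&(C[...,1]<j0+.004)
    q=C[r][:,1]; print("jaw back",j0.round(4),"heads",r.sum(),np.percentile(q,[5,50,95]).round(4) if len(q) else None,"diff",(j0-np.median(q)).round(4))
    return p,C
E
python3 -c "
from h import *
pad('w11')"
```

```text
t 14.75 p [ 0.5475 -0.065   0.1485] q [ 0.998 -0.052  0.021 -0.016] f [ 0.8 -0.5 -0.3] op 0.0002
C [ 0.0005 -0.0591  0.1485] toolz [ 0.0426  0.03   -0.9986] yaw -5.98 qv [-0.001 -0.001 -0.002 -0.012 -0.006  0.   ]
clusters [(0.0354, 0.0438, 1083), (0.0532, 0.0672, 732), (0.0703, 0.0753, 31)]
jaw back 0.0358 heads 98 [0.0274 0.0286 0.0297] diff 0.0072
```

```bash
python3 - <<'E'
from h import *
for f in ["w1","w6"]:
    q=np.load(f+".npz"); p,W=q["p"],q["W"]; C=toC(W); z=W[...,2]
    hsv=cv2.cvtColor(p,cv2.COLOR_RGB2HSV); H,S,V=[hsv[...,i].astype(int) for i in range(3)]
    a=(abs(C[...,0])<.036)&(C[...,1]>.012)&(C[...,1]<.1)
    w=a&(z>.072)&(z<.082)&(S<60); y=np.sort(C[w][:,1]); i=np.where(np.diff(y)>.003)[0]
    print([(round(float(k[0]),4),round(float(k[-1]),4),len(k)) for k in np.split(y,i+1) if len(k)>8])
    j0=np.percentile(y[y<y[0]+.012],3)
    r=a&(z>.03)&(z<.085)&((H<8)|(H>172))&(S>110)&(C[...,1]<j0+.004); k=C[r][:,1]; print(j0,r.sum(),np.percentile(k,[5,50,95]) if len(k) else 0)
E
```

```text
[(0.017, 0.0253, 382), (0.0356, 0.0437, 217)]
0.01711499422822854 14 [0.01205852 0.01234768 0.01259668]
[(0.017, 0.0254, 698), (0.0362, 0.0436, 408)]
0.017261707973961676 10 [0.01204902 0.01216123 0.01245296]
```

Call:
step_arm([
  {"tx": -0.001,"ty": -0.009,"tz": 0,"yaw": 0,"fingers": 0.0},
  {"tx": -0.001,"ty": -0.01,"tz": 0,"yaw": 0,"fingers": 0.0},
  {"tx": -0.001,"ty": -0.01,"tz": 0,"yaw": 0,"fingers": 0},
  {"tx": -0.0006,"ty": -0.006,"tz": 0,"yaw": 0,"fingers": 0},
  {"tx": 0,"ty": -0.001,"tz": 0,"yaw": 0,"fingers": 0},
])

```text
t: 15.3
eef_pos: [0.5445, -0.0979, 0.1504]
orientation: [0.998, -0.052, 0.021, -0.023]
force: [1.1, 5.8, 0.3]
opening: -0.0002
```

```bash
python3 -c "
from h import *
pad('w12')
p,d=imaging.grab_frame('scene'); cv2.imwrite('pics/s12.png',cv2.convertScaleAbs(cv2.resize(p[170:310,200:370],None,fx=3.5,fy=3.5)[:,:,::-1],alpha=1.4))"
```

```text
t 15.3 p [ 0.5445 -0.0979  0.1504] q [ 0.998 -0.052  0.021 -0.023] f [1.1 5.8 0.3] op -0.0002
C [ 0.0012 -0.0922  0.1504] toolz [ 0.0451  0.0432 -0.998 ] yaw -5.99 qv [-0.018  0.005 -0.005  0.032  0.015 -0.024]
clusters [(0.0445, 0.0536, 964), (0.0622, 0.0707, 500)]
jaw back 0.0453 heads 136 [0.037  0.0378 0.0396] diff 0.0075
```

View pics/s12.png

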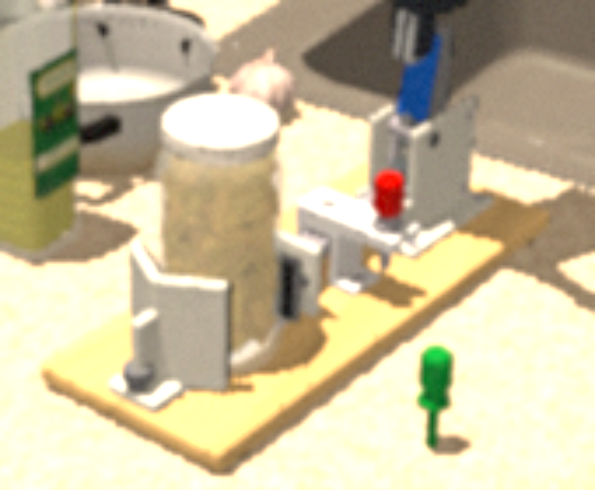

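Call:
step_arm([
  {"tx": 0.001,"ty": 0.009,"tz": 0,"yaw": 0,"fingers": 0.0},
  {"tx": 0.001,"ty": 0.009,"tz": 0,"yaw": 0,"fingers": 0.0},
  {"tx": 0.001,"ty": 0.009,"tz": -0.002,"yaw": 0,"fingers": 0},
  {"tx": 0,"ty": 0.005,"tz": -0.002,"yaw": 0,"fingers": 0},
  {"tx": 0,"ty": 0,"tz": 0,"yaw": 0,"fingers": 0},
])

```text
t: 15.9
eef_pos: [0.5476, -0.0649, 0.1461]
orientation: [0.998, -0.052, 0.021, -0.022]
force: [0.3, -0.5, 0.6]
opening: -0.0
```

```bash
python3 -c "
from h import *
pad()"
```

```text
t 15.9 p [ 0.5476 -0.0649  0.1461] q [ 0.998 -0.052  0.021 -0.022] f [ 0.3 -0.5  0.6] op -0.0
C [ 0.0006 -0.0589  0.1461] toolz [ 0.045   0.0415 -0.9981] yaw -6.01 qv [ 0.002 -0.    -0.006 -0.007 -0.004  0.003]
clusters [(0.0448, 0.0532, 1080), (0.0625, 0.075, 729), (0.0797, 0.0863, 29)]
jaw back 0.0454 heads 111 [0.0372 0.038  0.0395] diff 0.0074
```

Call:
step_arm([
  {"tx": -0.001,"ty": -0.008,"tz": 0,"yaw": 0,"fingers": 0.0},
  {"tx": -0.001,"ty": -0.008,"tz": 0,"yaw": 0,"fingers": 0.0},
  {"tx": -0.0005,"ty": -0.005,"tz": 0,"yaw": 0,"fingers": 0},
  {"tx": -0.0002,"ty": -0.002,"tz": 0,"yaw": 0,"fingers": 0},
  {"tx": 0,"ty": -0.001,"tz": 0,"yaw": 0,"fingers": 0},
])

```text
t: 16.45
eef_pos: [0.5452, -0.0893, 0.1476]
orientation: [0.998, -0.053, 0.022, -0.025]
force: [0.3, 6.3, 1.8]
opening: 0.0002
```

```bash
python3 -c "
from h import *
pad()"
```

```text
t 16.45 p [ 0.5452 -0.0893  0.1476] q [ 0.998 -0.053  0.022 -0.025] f [0.3 6.3 1.8] op 0.0002
C [ 0.0009 -0.0835  0.1476] toolz [ 0.0466  0.0482 -0.9978] yaw -6.12 qv [-0.026  0.004 -0.006  0.025  0.014 -0.024]
clusters [(0.0467, 0.0557, 1005), (0.0639, 0.0752, 689)]
jaw back 0.0473 heads 132 [0.0389 0.0397 0.0417] diff 0.0077
```

Call:
step_arm([
  {"tx": -0.0004,"ty": -0.004,"tz": 0,"yaw": 0,"fingers": 0.0},
  {"tx": -0.0003,"ty": -0.003,"tz": 0,"yaw": 0,"fingers": 0.0},
  {"tx": -0.0002,"ty": -0.002,"tz": 0,"yaw": 0,"fingers": 0},
  {"tx": -0.0001,"ty": -0.001,"tz": 0,"yaw": 0,"fingers": 0},
  {"tx": 0,"ty": -0.001,"tz": 0,"yaw": 0,"fingers": 0},
])

```text
t: 17.0
eef_pos: [0.5443, -0.0976, 0.1475]
orientation: [0.998, -0.055, 0.022, -0.033]
force: [0.7, 7.4, 1.6]
opening: -0.0001
```

```bash
python3 -c "
from h import *
pad()"
```

```text
t 17.0 p [ 0.5443 -0.0976  0.1475] q [ 0.998 -0.055  0.022 -0.033] f [0.7 7.4 1.6] op -0.0001
C [ 0.0009 -0.0918  0.1475] toolz [ 0.0482  0.0627 -0.9969] yaw -6.38 qv [-0.025  0.006 -0.006  0.029  0.012 -0.022]
clusters [(0.0493, 0.0583, 968), (0.0672, 0.0733, 501)]
jaw back 0.0501 heads 142 [0.0416 0.0423 0.0442] diff 0.0077
```

Call:
step_arm([
  {"tx": -0.0003,"ty": -0.003,"tz": 0,"yaw": 0,"fingers": 0.0},
  {"tx": -0.0002,"ty": -0.002,"tz": 0,"yaw": 0,"fingers": 0.0},
  {"tx": 0,"ty": 0.003,"tz": 0,"yaw": 0,"fingers": 0},
  {"tx": 0.001,"ty": 0.007,"tz": 0,"yaw": 0,"fingers": 0},
  {"tx": 0.001,"ty": 0.009,"tz": 0,"yaw": 0,"fingers": 0},
])

```text
t: 17.55
eef_pos: [0.5461, -0.0822, 0.1475]
orientation: [0.997, -0.057, 0.023, -0.037]
force: [0.0, 0.7, -0.8]
opening: -0.0002
```

Call:
step_arm([
  {"tx": 0.001,"ty": 0.008,"tz": 0,"yaw": 0,"fingers": 0.0},
  {"tx": 0.001,"ty": 0.008,"tz": -0.001,"yaw": 0,"fingers": 0.0},
  {"tx": 0,"ty": 0.002,"tz": 0,"yaw": 0,"fingers": 0},
  {"tx": 0,"ty": 0,"tz": 0,"yaw": 0,"fingers": 0},
  {"tx": 0,"ty": 0,"tz": 0,"yaw": 0,"fingers": 0},
])

```text
t: 18.05
eef_pos: [0.548, -0.0626, 0.1459]
orientation: [0.997, -0.057, 0.023, -0.036]
force: [-0.7, 1.2, 0.1]
opening: 0.0003
```

```bash
python3 -c "
from h import *
pad('w13')
"
```

```text
t 18.05 p [ 0.548  -0.0626  0.1459] q [ 0.997 -0.057  0.023 -0.036] f [-0.7  1.2  0.1] op 0.0003
C [ 0.0007 -0.0566  0.1459] toolz [ 0.049   0.0701 -0.9963] yaw -6.59 qv [ 0.003  0.     0.001 -0.005 -0.002  0.   ]
clusters [(0.0505, 0.0585, 1038), (0.0674, 0.0787, 680), (0.0852, 0.092, 25)]
jaw back 0.051 heads 112 [0.0419 0.0428 0.0442] diff 0.0083
```

View pics/w13.png

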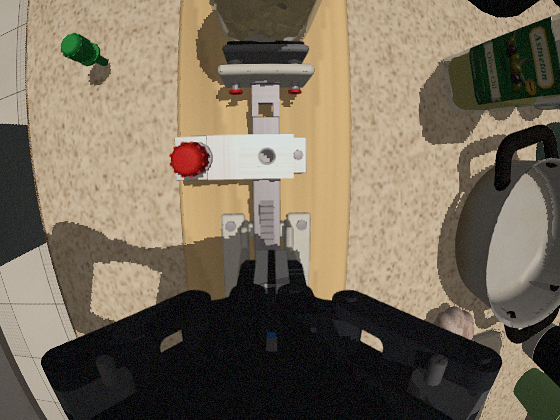

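Call:
step_arm([
  {"tx": -0.001,"ty": -0.008,"tz": 0,"yaw": 0,"fingers": 0.0},
  {"tx": -0.0005,"ty": -0.005,"tz": 0,"yaw": 0,"fingers": 0.0},
  {"tx": -0.0004,"ty": -0.004,"tz": 0,"yaw": 0,"fingers": 0},
  {"tx": -0.0001,"ty": -0.001,"tz": 0,"yaw": 0,"fingers": 0},
  {"tx": 0,"ty": 0,"tz": 0,"yaw": 0,"fingers": 0},
])

```text
t: 18.6
eef_pos: [0.5464, -0.0763, 0.148]
orientation: [0.997, -0.057, 0.023, -0.044]
force: [1.8, 5.2, -1.0]
opening: -0.0001
```

```bash
python3 -c "
from h import *
pad()"
```

```text
t 18.6 p [ 0.5464 -0.0763  0.148 ] q [ 0.997 -0.057  0.023 -0.044] f [ 1.8  5.2 -1. ] op -0.0001
C [ 0.0007 -0.0704  0.148 ] toolz [ 0.0506  0.0857 -0.995 ] yaw -6.69 qv [-0.003  0.001  0.001  0.03   0.01  -0.008]
clusters [(0.0523, 0.0607, 993), (0.0677, 0.0784, 678), (0.0893, 0.095, 13)]
jaw back 0.0528 heads 126 [0.042  0.0427 0.0445] diff 0.0101
```

Call:
step_arm([
  {"tx": -0.0003,"ty": -0.003,"tz": 0,"yaw": 0,"fingers": 0.0},
  {"tx": -0.0001,"ty": -0.001,"tz": 0,"yaw": 0,"fingers": 0.0},
  {"tx": 0,"ty": -0.0005,"tz": 0,"yaw": 0,"fingers": 0},
  {"tx": 0,"ty": 0,"tz": 0,"yaw": 0,"fingers": 0},
  {"tx": 0,"ty": 0,"tz": 0,"yaw": 0,"fingers": 0},
])

```text
t: 19.15
eef_pos: [0.5465, -0.076, 0.1481]
orientation: [0.997, -0.058, 0.023, -0.052]
force: [0.4, 4.8, -0.1]
opening: 0.0003
```

```bash
python3 -c "
from h import *
pad()
pad()"
```

```text
t 19.15 p [ 0.5465 -0.076   0.1481] q [ 0.997 -0.058  0.023 -0.052] f [ 0.4  4.8 -0.1] op 0.0003
C [ 0.0007 -0.0702  0.1481] toolz [ 0.0524  0.1018 -0.9934] yaw -6.84 qv [-0.004  0.002  0.     0.024  0.006 -0.008]
clusters [(0.0526, 0.0614, 982), (0.0676, 0.0782, 656), (0.0907, 0.094, 10)]
jaw back 0.0532 heads 119 [0.0419 0.0428 0.0446] diff 0.0104
t 19.2 p [ 0.5465 -0.0761  0.1481] q [ 0.997 -0.058  0.023 -0.052] f [1.3 5.4 0.2] op 0.0
C [ 0.0007 -0.0702  0.1481] toolz [ 0.0524  0.1017 -0.9934] yaw -6.84 qv [ 0.001 -0.    -0.002 -0.011 -0.002  0.004]
clusters [(0.0524, 0.061, 991), (0.0674, 0.0785, 654), (0.0899, 0.0955, 13)]
jaw back 0.0533 heads 121 [0.0418 0.0427 0.0448] diff 0.0106
```

Call:
step_arm([
  {"tx": -0.0001,"ty": -0.0015,"tz": 0,"yaw": 0,"fingers": 0.0},
  {"tx": -0.0001,"ty": -0.001,"tz": 0,"yaw": 0,"fingers": 0.0},
  {"tx": 0,"ty": -0.001,"tz": 0,"yaw": 0,"fingers": 0},
  {"tx": 0,"ty": -0.001,"tz": 0,"yaw": 0,"fingers": 0},
  {"tx": 0,"ty": -0.001,"tz": 0,"yaw": 0,"fingers": 0},
])

```text
t: 19.75
eef_pos: [0.5464, -0.0772, 0.1485]
orientation: [0.996, -0.059, 0.023, -0.059]
force: [1.0, 7.4, 1.2]
opening: -0.0001
```

```bash
python3 -c "
from h import *
pad('w14')
p,d=imaging.grab_frame('scene'); cv2.imwrite('pics/s14.png',cv2.convertScaleAbs(cv2.resize(p[170:310,200:370],None,fx=3.5,fy=3.5)[:,:,::-1],alpha=1.4))
p,d=imaging.grab_frame('top'); cv2.imwrite('pics/t14.png',p[:,:,::-1])
pad();pad()"
```

```text
t 19.75 p [ 0.5464 -0.0772  0.1485] q [ 0.996 -0.059  0.023 -0.059] f [1.  7.4 1.2] op -0.0001
C [ 0.0008 -0.0713  0.1485] toolz [ 0.0529  0.1147 -0.992 ] yaw -6.91 qv [-0.014  0.005 -0.004  0.027  0.015 -0.022]
clusters [(0.0525, 0.0614, 971), (0.0675, 0.0788, 643), (0.0905, 0.0947, 10)]
jaw back 0.0531 heads 114 [0.0419 0.0428 0.0446] diff 0.0103
t 19.9 p [ 0.5463 -0.0772  0.1485] q [ 0.996 -0.059  0.023 -0.059] f [1.7 7.9 0.7] op -0.0003
C [ 0.0007 -0.0714  0.1485] toolz [ 0.0529  0.1146 -0.992 ] yaw -6.92 qv [-0.001 -0.001  0.    -0.001 -0.002 -0.002]
clusters [(0.0524, 0.0614, 968), (0.0673, 0.0787, 637), (0.0901, 0.0949, 13)]
jaw back 0.0531 heads 120 [0.0418 0.0428 0.0447] diff 0.0104
t 19.95 p [ 0.5464 -0.0772  0.1485] q [ 0.996 -0.059  0.023 -0.059] f [1.6 7.  0.6] op -0.0004
C [ 0.0007 -0.0713  0.1485] toolz [ 0.0529  0.1146 -0.992 ] yaw -6.92 qv [-0.001  0.001 -0.003 -0.     0.001 -0.001]
clusters [(0.0525, 0.0614, 963), (0.0678, 0.079, 641), (0.0896, 0.0943, 10)]
jaw back 0.0531 heads 119 [0.0419 0.0428 0.0446] diff 0.0103
```

View pics/w14.png

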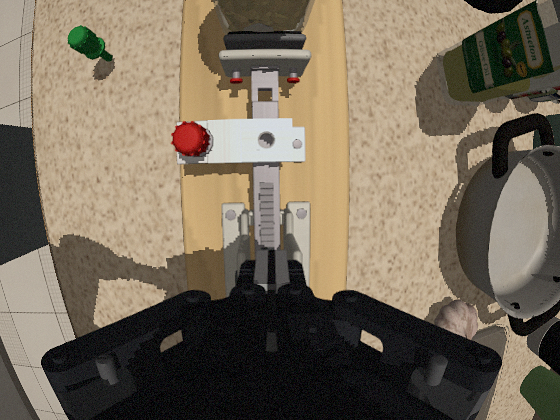

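View pics/s14.png

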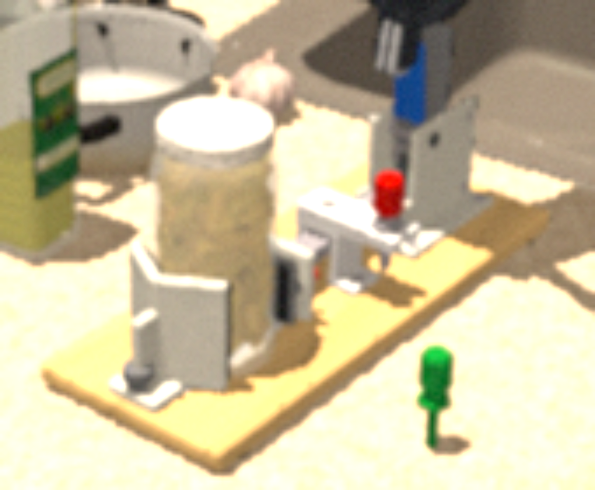

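View pics/t14.png

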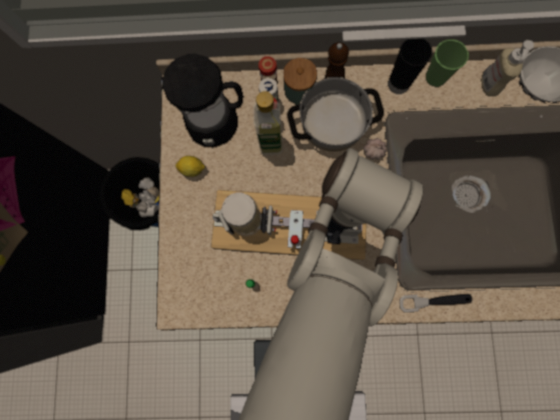

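The wrist view shows the jaw up against the jar, the red heads out at (237,80) and (293,80), and the pin parked at (190,140). The scene and top views show the jar upright in the V, with lemon and garlic untouched. The pad is in about 4.5 mm, so I give it one small extra push.

Call:
step_arm([
  {"tx": -0.0002,"ty": -0.002,"tz": 0,"yaw": 0,"fingers": 0.0},
  {"tx": -0.0002,"ty": -0.002,"tz": 0,"yaw": 0,"fingers": 0.0},
  {"tx": -0.0001,"ty": -0.002,"tz": 0,"yaw": 0,"fingers": 0},
  {"tx": 0,"ty": -0.001,"tz": 0,"yaw": 0,"fingers": 0},
  {"tx": 0,"ty": -0.001,"tz": 0,"yaw": 0,"fingers": 0},
])

```text
t: 20.5
eef_pos: [0.5462, -0.0785, 0.149]
orientation: [0.996, -0.059, 0.023, -0.068]
force: [1.4, 7.7, 0.6]
opening: 0.0003
```

```bash
python3 -c "
from h import *
pad();pad();pad()"
```

```text
t 20.5 p [ 0.5462 -0.0785  0.149 ] q [ 0.996 -0.059  0.023 -0.068] f [1.4 7.7 0.6] op 0.0003
C [ 0.0007 -0.0727  0.149 ] toolz [ 0.0538  0.132  -0.9898] yaw -6.96 qv [-0.014  0.005 -0.001  0.03   0.015 -0.022]
clusters [(0.0528, 0.0618, 947), (0.0676, 0.0782, 653), (0.0908, 0.0952, 9)]
jaw back 0.0534 heads 117 [0.042  0.0428 0.0445] diff 0.0106
t 20.55 p [ 0.5462 -0.0786  0.149 ] q [ 0.996 -0.059  0.023 -0.068] f [1.3 7.8 0.3] op -0.0003
C [ 0.0007 -0.0727  0.149 ] toolz [ 0.0538  0.1321 -0.9898] yaw -6.96 qv [ 0.001 -0.     0.001 -0.004 -0.002  0.003]
clusters [(0.0528, 0.0619, 941), (0.0676, 0.0785, 654)]
jaw back 0.0534 heads 116 [0.042  0.0428 0.0445] diff 0.0107
t 20.6 p [ 0.5462 -0.0786  0.149 ] q [ 0.996 -0.059  0.023 -0.068] f [1.7 8.1 0.4] op -0.0
C [ 0.0007 -0.0727  0.149 ] toolz [ 0.0537  0.132  -0.9898] yaw -6.96 qv [ 0.001 -0.001  0.001 -0.002  0.001  0.002]
clusters [(0.053, 0.0616, 939), (0.0676, 0.0787, 660)]
jaw back 0.0534 heads 119 [0.042  0.0428 0.0445] diff 0.0107
```

```bash
python3 -c "
from h import *
rs(); print(ticket.sign_off())"
```

```text
t 20.65 p [ 0.5462 -0.0786  0.149 ] q [ 0.996 -0.059  0.023 -0.068] f [2.  7.5 0.6] op 0.0
C [ 0.0007 -0.0727  0.149 ] toolz [ 0.0537  0.1319 -0.9898] yaw -6.96 qv [ 0.001 -0.001  0.    -0.001 -0.001  0.001]
the job is handed in; nothing more can be done
None
```

The jar is clamped against the V stop with the pad about half pressed in, and I handed the job in at 20.65 s with the trigger still held. I drew the red pin and parked it in the notch. Then I pushed the trigger from in front with the shut fingers: four near-full strokes, plus a partial fifth that I held.

**Last checks:**
- **Pin:** it sat in the notch about 47 mm from the bore, with its knob at the right height for the flange to rest on the plate. The bore was empty.
- **Jar:** the top and scene views showed it upright in the V. The pad stayed put while the jaw kept moving, so the jar was seated on the stop.
- **Pad:** about 4.5–4.7 mm in, measured from the wrist-camera depth and good to about 0.5 mm. It was steady over the last three frames.
- **Bystanders:** lemon and garlic looked untouched in those same pictures.

**What disagreed:**
- **Push force:** I held about 8 N on the trigger, not the 12 N in the description. The bar's brake seems to carry part of the load when holding, so I judged the squeeze by the pad.
- **Tool tilt:** the tool tilted to about 8° during the loaded pushes, and I could not command that back. It stayed steady while holding.
- **Stroke depth:** only the first and fourth strokes were pushed to or close to the trigger's stop. The second ended about 0.5 mm short and the third 1–1.5 mm short.

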